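Stack a dismantled lens under its dust cover

TASK

Put this dismantled lens away safely: lift the clear dust cover off the round plate and set it aside, then stack all the glass cells that are out on the mat flat and well centred on the plate, the widest at the bottom and each next one narrower, lay the slim bright retaining ring centred on top, and stand the cover back over the stack, flat on the plate's ledge. Hold the glass cells lightly, for they crack under a hard grip, and leave the other parts and tools where they lie.

Things in the scene. Friction and masses are not known exactly. Their poses are not given: they have to be found in the camera images.
- plate: Round assembly plate, fixed on the green mat, at its left or right: black base 132 mm across, 10 mm high, with a bright raised land 92 mm across whose top is 16 mm above the underside, with engraved rings. The black ledge left free around the land (10 mm high) is where the cover stands. Origin: centre of its underside.
- plate_top (a point): Centre of the top face of the plate's land, z up: the stack is built here.
- cover: Loose clear plastic dust cover, about 160 g: an upside-down cup, 116 mm across outside, 110 mm inside, 84 mm high (80 mm free inside), black knob on top. Origin: centre of its open rim (underside), z up. It starts on the plate's ledge over the empty land and goes back the same way, rim on the ledge around the land (9 mm of play all round).
- cover_knob (a point): Middle of the cover's black knob, 98 mm above the rim: knob 22 mm across and 20 mm high (88 to 108 mm above the rim), to be pinched from above at any yaw.
- pad: Thin cork pad, fixed, 136 mm across, 3 mm high, always empty at the start: a clear place where the cover can be stood. Origin: centre of its underside. It lies on the side of the mat away from the plate. The mat is 2 mm thick; all parts lie on it.
- ring: Loose bright metal retaining ring of the lens, 34 mm across, 26 mm bore, 8 mm high, about 20 g: the only slim ring of that size; either way up will do. Origin: its middle, 4 mm above its underside; z is its axis.
- cell64: Loose glass cell: a flat disc 64 mm across and 12 mm high, glass in a black metal rim, 85 g or so. It cracks if the fingers press on it with more than 25 N in all, both fingers added (a grip of 5 N holds it well). Alike on both faces: either way up will do. Origin: its middle, 6 mm above its underside; z is its axis. None if it is not there this time.
- cell57: Loose glass cell: a flat disc 57 mm across and 12 mm high, glass in a black metal rim, 68 g or so. It cracks if the fingers press on it with more than 25 N in all, both fingers added (a grip of 5 N holds it well). Alike on both faces: either way up will do. Origin: its middle, 6 mm above its underside; z is its axis. None if it is not there this time.
- cell50: Loose glass cell: a flat disc 50 mm across and 12 mm high, glass in a black metal rim, 52 g or so. It cracks if the fingers press on it with more than 25 N in all, both fingers added (a grip of 5 N holds it well). Alike on both faces: either way up will do. Origin: its middle, 6 mm above its underside; z is its axis. None if it is not there this time.
- cell43: Loose glass cell: a flat disc 43 mm across and 12 mm high, glass in a black metal rim, 40 g or so. It cracks if the fingers press on it with more than 25 N in all, both fingers added (a grip of 5 N holds it well). Alike on both faces: either way up will do. Origin: its middle, 6 mm above its underside; z is its axis. None if it is not there this time.
- cell36: Loose glass cell: a flat disc 36 mm across and 12 mm high, glass in a black metal rim, 28 g or so. It cracks if the fingers press on it with more than 25 N in all, both fingers added (a grip of 5 N holds it well). Alike on both faces: either way up will do. Origin: its middle, 6 mm above its underside; z is its axis. None if it is not there this time.
- focus_ring: Bystander: loose knurled black focus ring without glass, 62 mm across, 18 mm high, open right through. Origin: centre of its underside.
- barrel: Bystander: empty black lens barrel, cup-like, 56 mm across, 42 mm high. Origin: centre of its underside.
- loupe: Bystander: black eye loupe, a cone 38 mm across, 34 mm high. Origin: centre of its underside.
- screw_dish: Bystander: small aluminium dish of screws, 52 mm across, 14 mm high. Origin: centre of its underside.
- screwdriver: Bystander: screwdriver 150 mm long and 26 mm high lying at the far edge of the mat. Origin: under its middle, x along it.
- tweezers: Bystander: steel tweezers 130 mm long, 7 mm high, lying at the far edge of the mat. Origin: under its middle, x along it. Nothing unlisted stands on the mat (a few paper-thin black iris blades lie flat at its far edge); equipment stands outside it.
Not all that is in view belongs to the job. What is shaped like the cell43 but purple or yellow is not meant.

How it is judged:
On the way, in this order (a step that is already met when the one before it is completed fails the run):
1. the dust cover has been lifted off the plate and set aside (horizontal distance between cover and plate above 0.13 m), for 0.2 s.
2. all cells that are there are stacked on the plate, widest lowest, with the ring on top (horizontal distance between each of cell64, cell57, cell50, cell43, cell36, ring and plate_top below 0.007 m and z of cell64 in the frame of plate_top between 0.001 and 0.07 m and ((angle between cell64's own z axis and vertical below 0.06 rad and z of each of cell57, cell50, cell43, cell36, ring in the frame of cell64 above 0.008 m) or (angle between cell64's own z axis and vertical above 3.08 rad and z of each of cell57, cell50, cell43, cell36, ring in the frame of cell64 below -0.008 m)) and z of cell57 in the frame of plate_top between 0.001 and 0.07 m and ((angle between cell57's own z axis and vertical below 0.06 rad and z of each of cell50, cell43, cell36, ring in the frame of cell57 above 0.008 m) or (angle between cell57's own z axis and vertical above 3.08 rad and z of each of cell50, cell43, cell36, ring in the frame of cell57 below -0.008 m)) and z of cell50 in the frame of plate_top between 0.001 and 0.07 m and ((angle between cell50's own z axis and vertical below 0.06 rad and z of each of cell43, cell36, ring in the frame of cell50 above 0.008 m) or (angle between cell50's own z axis and vertical above 3.08 rad and z of each of cell43, cell36, ring in the frame of cell50 below -0.008 m)) and z of cell43 in the frame of plate_top between 0.001 and 0.07 m and ((angle between cell43's own z axis and vertical below 0.06 rad and z of each of cell36, ring in the frame of cell43 above 0.008 m) or (angle between cell43's own z axis and vertical above 3.08 rad and z of each of cell36, ring in the frame of cell43 below -0.008 m)) and z of cell36 in the frame of plate_top between 0.001 and 0.07 m and ((angle between cell36's own z axis and vertical below 0.06 rad and z of ring in the frame of cell36 above 0.008 m) or (angle between cell36's own z axis and vertical above 3.08 rad and z of ring in the frame of cell36 below -0.008 m)) and z of ring in the frame of plate_top between 0.001 and 0.07 m and (angle between ring's own z axis and vertical below 0.06 rad or angle between ring's own z axis and vertical above 3.08 rad) and linear speed of each of cell64, cell57, cell50, cell43, cell36, ring below 0.02 m/s), for 0.3 s.
At the end, for the whole second after the job is handed in: All cells present and the ring lie flat (0.06 rad, either way up), at rest, each within 7 mm of the plate's centre, widest lowest, ring on top; the cover stands upright on the ledge over them, within 11 mm of the plate's centre, its rim within 3 mm of the ledge height; nothing held (all of step 2 and z of cover in the frame of plate between 0.007 and 0.013 m and horizontal distance between cover and plate below 0.011 m and angle between cover's own z axis and vertical below 0.04 rad and linear speed of cover below 0.02 m/s); the robot touches nothing.
It fails at once if the fingers press on a glass cell with more than 25 N in all (contact force between the fingers and cell64 above 25 N or contact force between the fingers and cell57 above 25 N or contact force between the fingers and cell50 above 25 N or contact force between the fingers and cell43 above 25 N or contact force between the fingers and cell36 above 25 N).
It fails at once if one of the other parts or tools is moved by more than 50 mm (distance of any of focus_ring, barrel, loupe, screw_dish, screwdriver, tweezers from where it was at the start of the episode above 0.05 m).
Of cell64, cell57, cell50, cell43, cell36 only 3 to 5 are there at a start; the rules pass over those that are not, and their reading is None.
At some moment in a run one of cell64, cell57, cell50, cell43, cell36, ring may be knocked a few centimetres aside while the robot is not near it.
Once in a run the grip may slacken for a moment while it holds something.
It also fails if it takes over 210 s, if anything falls off the work surface, if the arm or the gripper's body presses on something with over 40 N, if the wrist force passes 120 N, or if a joint passes its speed limit or range.

ROBOT

A 6-joint arm with a two-finger parallel gripper is mounted at the origin on the work surface. World frame = base frame: x ahead of the robot, y to its left, z up, the work surface at z = 0. Lengths are in m, angles in rad, forces in N, time in s.
With the tool pointing down it reaches from about 0.375 to 0.9 m from the base axis. Payload 3.1 kg.
Tool frame: the origin (TCP) lies between the finger pads; the fingertips stand 19 mm ahead of it and the grasp point (between the pads) is the TCP; z points along the fingers, y is the line along which they close (so a half turn about z gives the same grasp; the last joint's range is limited). The gripper opens to 87 mm and grips with 3 to 60 N. Pads are 19 mm wide; open, the fingers measure 117 mm over their backs; the gripper's body (75 mm by 190 mm) begins 51 mm behind the grasp point.
Start: joints at [1.155, 0.527, 1.433, -0, 1.181, -0.178], TCP at [0.147, 0.607, 0.242] pointing down, gripper open.
Joint ranges: [-3.08, 3.08], [-0.75, 2.2], [0.22, 2.44], [-1.43, 4.57], [0, 2.65], [-2.85, 2.85]. Speed limits (rad/s): [2.79, 2.79, 3.14, 3.14, 3.14, 3.14].

INTERFACE

Orientations are given as a unit quaternion [x, y, z, w].
In Python, from rig import telemetry, viewer, hand_in gives the robot as it stands. The module is installed in compiled form; this text tells all that it offers.
- The arm moves only by the shell command python3 -m creep 'ROWS' [FORCE]. ROWS is JSON, a list of rows, each an object with "translation": the shift along the tool's x, y, z in mm, a list of three; "roll": the turn about the tool's z in degrees; "gripper": the finger opening in mm, from 0 to 87. In form: [{"translation": [tx, ty, tz], "roll": roll, "gripper": gripper}, ...]. A call has 1 to 5 rows; each row is the pose to reach, as a shift and turn from the pose commanded when the call began, along the tool's axes at that moment; what a row does not reach only later rows make up. A row lasts 1/12 s, in which the tool goes at most 41.7 mm and 7.16 degrees, less where a joint would pass 70% of its speed; a pose out of reach is approached as far as the arm can. A call with a gripper value outside its range is refused whole. The fingers move at their own pace and stop on an object; FORCE is the grip in N (left out, the last holds). Time passes only in rows, so rows that repeat a pose let the fingers close. It gives the time, the measured TCP pose, the force, the opening and the grip force at its end, in the units of the state.
- telemetry.get_obs(): the state, without advancing time (a new reading comes with each control period).
- viewer.camera(name): name is "side" or "top"; returns the picture (400x640x3 uint8, blue, green, red); there is no depth.
- viewer.camera_info(name): a dict with "intrinsics" (3x3 intrinsics, pixels), "rvec" (rotation vector, rad) and "tvec" (3), from world to camera coordinates, as OpenCV has them. Camera axes: x right, y down, z forward; pixel columns grow to the right and rows downward; lengths in m; the calibration is good to about 2 mm. A picture is of the moment at which its call begins. camera_info takes no time and is no camera call.
- hand_in(): hands the job in; it is judged then, once.
Trained networks look in the newest picture that a camera, given by its name, has taken for a name from the list of things; names that differ only in an ending like _2 or _b are one class to them, and where a whole thing is asked for, a point or a joint stands for the part that bears it (a point fixed in the world has none). Each returns a list of dicts, best first, with "p" (0 to 1); they miss things now and then, are a little off and sometimes report something else, mostly with a low value. They report only what shows in the picture. A call takes as long as a camera call. They do not tell look-alikes from the thing itself.
- viewer.recognise(camera, thing): "bbox" ([left, top, width, height] in pixels, round what is visible of it).
The state is a dict: "time": time; "q": joint angles; "joint_velocities": joint speeds; "joint_torque": joint torques, N m; "position": TCP position; "tool_rot": TCP orientation; "ft_force": force on the tool from outside, world axes, zero at the start; "moment": the same for the moment, N m; "grip_width": finger opening in m; "grip_force": force on a finger pad.
Only numpy, scipy, OpenCV 4.12 (cv2) and the standard library are available. Lean on these libraries where they do the work, as an engineer would, in place of code of your own. Each camera call takes 0.05 s, during which the arm holds its last target. There are 200 camera calls.

## Working session

There is one attempt and no reset: what is moved stays moved. The work goes in short steps, Python scripts to look and compute and a shell command to move; the robot and the scene stay as the last step left them, time stands still between calls to the robot, and variables do not carry over. Pictures are saved under pics/ and viewed, at most 14 in all, crops included, and the job is handed in when it is done.

```bash
mkdir -p pics; cat > h.py <<'E'
import numpy as np, cv2
from rig import telemetry, viewer, hand_in
from scipy.spatial.transform import Rotation as R
def info(c):
    i=viewer.camera_info(c); return np.array(i["intrinsics"],float),np.array(i["rvec"],float).reshape(3),np.array(i["tvec"],float).reshape(3)
def unproj(c,u,v,z):
    K,r,t=info(c); Rm=R.from_rotvec(r).as_matrix(); o=-Rm.T@t; d=Rm.T@np.linalg.inv(K)@[u,v,1]
    return (o+d*(z-o[2])/d[2])
def proj(c,p):
    K,r,t=info(c); return cv2.projectPoints(np.array(p,float).reshape(-1,3),r,t,K,None)[0].reshape(-1,2)
E
python3 - <<'E'
from h import *
o=telemetry.get_obs(); print(o)
for c in("side","top"):
    im=viewer.camera(c); cv2.imwrite(f"pics/{c}0.png",im)
    K,r,t=info(c); Rm=R.from_rotvec(r).as_matrix(); print(c,K.tolist(),-Rm.T@t,Rm[2])
for n,z in dict(plate=.012,cover_knob=.11,pad=.005,ring=.010,cell64=.014,cell57=.014,cell50=.014,cell43=.014,cell36=.014,focus_ring=.02,barrel=.044,loupe=.03,screw_dish=.016).items():
    for d in viewer.recognise("top",n)[:3]:
        b=d["bbox"]; u,v=b[0]+b[2]/2,b[1]+b[3]/2
        w=unproj("top",b[0],v,z)-unproj("top",b[0]+b[2],v,z)
        print(n,round(d["p"],2),np.round(b,1),unproj("top",u,v,z).round(3),np.linalg.norm(w).round(3))
E
```

```text
{'time': 0.0, 'q': array([ 1.15449661e+00,  5.28454190e-01,  1.43389981e+00, -1.39649059e-05,
        1.18140094e+00, -1.78505878e-01]), 'joint_velocities': array([ 0.00137871, -0.00050444, -0.0009762 , -0.00020776, -0.00113148,
       -0.00071256]), 'joint_torque': array([-1.08113149e-03, -4.40039992e+01, -1.76593530e+01,  6.32070517e-02,
        5.82119927e-02, -1.87321948e-04]), 'position': array([0.1469181 , 0.60677324, 0.24057975]), 'tool_rot': array([ 1.18614278e-01,  9.92939819e-01, -1.03557161e-03, -3.10641908e-04]), 'ft_force': array([ 0.10190922, -0.19008705,  0.26718725]), 'moment': array([-0.01783574, -0.03857699, -0.03104363]), 'grip_force': 0.0, 'grip_width': 0.08658857215603237}
side [[431.19418679360683, 0.0, 321.50842601098094], [0.0, 431.19418679360683, 197.17683822246076], [0.0, 0.0, 1.0]] [ 0.21414556 -0.54965561  0.66315904] [ 0.45779212  0.61235476 -0.64455257]
top [[398.0485984363654, 0.0, 315.7742920851037], [0.0, 398.0485984363654, 208.53568362983594], [0.0, 0.0, 1.0]] [ 5.05541564e-01 -6.92071720e-04  1.09504210e+00] [ 0.09771962 -0.0198778  -0.99501545]
pla
[... 920 characters left out ...]
  16.3  18.6] [0.555 0.165 0.014] 0.044
cell43 0.76 [237.5 178.4  22.4  24.9] [0.66  0.161 0.014] 0.061
cell43 0.66 [271.5 211.4  13.9  17.4] [0.58  0.079 0.014] 0.038
cell36 0.79 [238.6 220.   16.3  18.6] [0.555 0.165 0.014] 0.044
cell36 0.76 [237.5 178.4  22.4  24.9] [0.66  0.161 0.014] 0.061
cell36 0.66 [271.5 211.4  13.9  17.4] [0.58  0.079 0.014] 0.038
focus_ring 0.68 [320.  218.6  19.9  21.8] [ 0.554 -0.06   0.02 ] 0.054
barrel 0.63 [319.3 178.6  21.8  19.1] [ 0.663 -0.06   0.044] 0.058
loupe 0.74 [315.1 260.8  16.8  13.4] [ 0.453 -0.042  0.03 ] 0.045
loupe 0.22 [364.3 186.8  13.3  16.5] [ 0.647 -0.171  0.03 ] 0.036
screw_dish 0.56 [363.5 187.8  16.6  13.6] [ 0.65  -0.176  0.016] 0.046
```

```bash
python3 - <<'E'
import cv2
t=cv2.imread("pics/top0.png"); c=t[150:310,150:480]
cv2.imwrite("pics/top0c.png",cv2.resize(c,None,fx=2.4,fy=2.4,interpolation=cv2.INTER_CUBIC))
E
```

```text
(no output)
```

View pics/top0c.png

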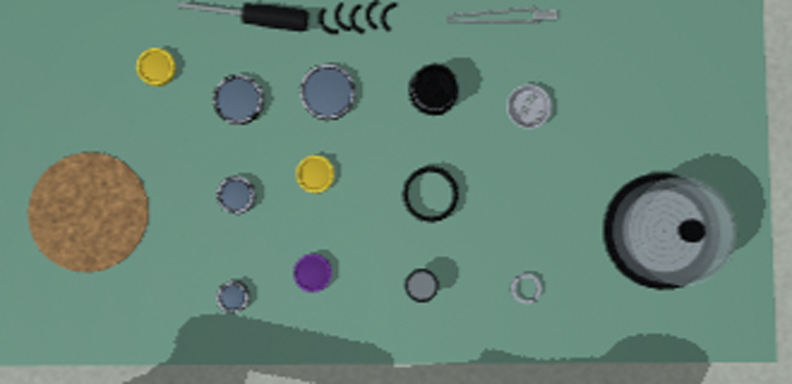

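View pics/side0.png

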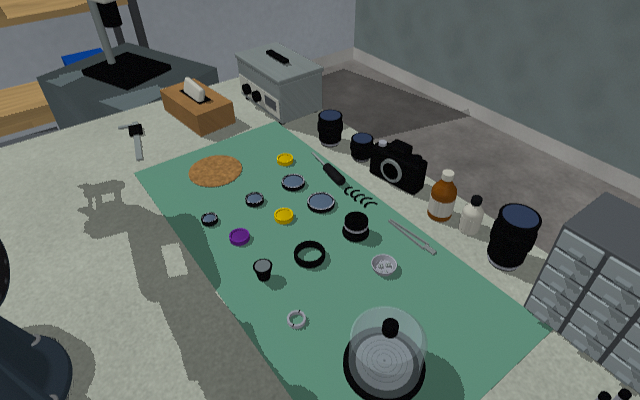

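The crop shows four blue glass cells at crop px (238,98), (327,91), (236,194) and (233,296), and the ring at (527,288). The yellow and purple discs are decoys. The covered plate is at right, with its knob at (691,230). The pad is at left and empty.

```bash
cat >> h.py <<'E'
def blobs(im,c="top",z=.013,amin=25):
    """non-green areas -> centre (world), equivalent diameter, mean colour"""
    f=cv2.resize(im,None,fx=4,fy=4,interpolation=cv2.INTER_CUBIC); h=cv2.cvtColor(f,cv2.COLOR_BGR2HSV)
    mat=(h[...,0]>65)&(h[...,0]<90)&(h[...,1]>60)
    m=(~mat).astype(np.uint8)
    cs,_=cv2.findContours(m,cv2.RETR_EXTERNAL,cv2.CHAIN_APPROX_NONE); out=[]
    for k in cs:
        a=cv2.contourArea(k)/16
        if a<amin or a>4000: continue
        M=cv2.moments(k); u,v=(M["m10"]/M["m00"]+.5)/4-.5,(M["m01"]/M["m00"]+.5)/4-.5
        mm=np.zeros(m.shape,np.uint8); cv2.drawContours(mm,[k],-1,1,-1)
        p=unproj(c,u,v,z); s=np.linalg.norm(unproj(c,u+1,v,z)-p)
        out.append((round(u,1),round(v,1),p[:2].round(4).tolist(),round(2*np.sqrt(a/np.pi)*s*1000,1),[int(x) for x in cv2.mean(f,mm)[:3]]))
    return out
E
python3 - <<'E'
from h import *
im=cv2.imread("pics/top0.png")
for b in blobs(im):
    if 150<b[0]<480 and 150<b[1]<310: print(b)
b=unproj("top",437.9,245.8,.11); print("knob",b)
f=im[210:290,395:470].max(2); 
# black base: dark mask min circle unaffected left part
m=(f>95).astype(np.uint8)
print(unproj("top",150+663/2.4,150+231/2.4,.018))
for p in ([.5,-.3,.11],): print(proj("side",p))
d=viewer.recognise("side","cover_knob"); print(d)
E
```

```text
knob [ 0.50953129 -0.32307809  0.11      ]
[ 0.50873987 -0.32138971  0.018     ]
[[376.01665129 320.46765601]]
[{'bbox': [349.0, 307.5, 77.6, 90.9], 'p': 0.82}, {'bbox': [310.8, 157.1, 35.4, 32.2], 'p': 0.69}]
```

```bash
python3 - <<'E'
from h import *
im=cv2.imread("pics/top0.png"); h=cv2.cvtColor(im,cv2.COLOR_BGR2HSV)
for u,v in((230,230),(380,200),(250,290),(249,191),(248,231),(247,274),(280,222)): print(im[v,u],h[v,u])
print(proj("side",[.5095,-.323,.11]))
E
```

```text
[131 146 107] [ 78  68 146]
[129 145 104] [ 78  72 145]
[ 95 105  78] [ 79  66 105]
[125 106  89] [106  73 125]
[127 107  90] [106  74 127]
[127 108  90] [105  74 127]
[ 51 167 190] [ 25 187 190]
[[391.52377885 327.86564146]]
```

```bash
sed -i 's/RETR_EXTERNAL/RETR_LIST/; s/h\[...,1\]>60/h[...,1]>50/; s/if a<amin or a>4000/if a<amin or a>1000/' h.py
python3 - <<'E'
from h import *
im=cv2.imread("pics/top0.png")
for b in blobs(im):
    if 150<b[0]<480 and 160<b[1]<310: print(b)
K=telemetry.get_obs(); p=K["position"]; Rt=R.from_quat(K["tool_rot"]); print(Rt.as_matrix().round(3), (Rt.inv().apply(np.array([.5095,-.323,.30])-p)*1000).round(0))
E
```

```text
(246.6, 273.5, [0.437, 0.1635], np.float64(36.7), [114, 103, 91])
(368.9, 269.9, [0.4455, -0.1653], np.float64(23.2), [121, 133, 99])
(368.9, 269.8, [0.4458, -0.1654], np.float64(35.3), [133, 137, 115])
(325.5, 268.6, [0.4493, -0.0481], np.float64(34.5), [104, 101, 93])
(279.8, 263.3, [0.4637, 0.0747], np.float64(45.1), [121, 56, 90])
(247.9, 230.8, [0.5512, 0.1617], np.float64(43.4), [116, 103, 91])
(331.0, 230.0, [0.5531, -0.0637], np.float64(21.1), [17, 16, 14])
(280.9, 222.1, [0.5747, 0.0726], np.float64(45.9), [58, 157, 170])
(370.0, 193.9, [0.6522, -0.1716], np.float64(52.5), [142, 136, 129])
(248.9, 190.9, [0.6602, 0.1604], np.float64(56.5), [112, 98, 85])
(330.4, 187.0, [0.6714, -0.0625], np.float64(53.5), [17, 16, 15])
(286.0, 187.8, [0.6689, 0.0592], np.float64(64.0), [118, 103, 89])
(214.6, 177.4, [0.6973, 0.2547], np.float64(46.5), [55, 153, 167])
[[-0.972  0.236  0.   ]
 [ 0.236  0.972  0.   ]
 [-0.     0.    -1.   ]] [-571. -819.  -58.]
```

Four cells are present: 64, 57, 43 and 36 mm. There is no 50 mm cell. Next I square the tool to the world axes and go over the cover.

```bash
cat >> h.py <<'E'
def to(p,yaw=0.0):
    """shift in tool axes (mm) to a world point, and roll (deg) to make tool y line up with world y"""
    o=telemetry.get_obs(); Rt=R.from_quat(o["tool_rot"]); d=(Rt.inv().apply(np.array(p)-o["position"])*1000).round(1)
    y=Rt.as_matrix()[:,1]; print("t",round(o["time"],1),"go",d,"rolloff",round(np.degrees(np.arctan2(y[0],y[1])),2),"pos",o["position"].round(4),"w",round(o["grip_width"]*1000,1),"F",round(o["grip_force"],1),"ft",o["ft_force"].round(1))
E
python3 -m creep '[{"translation":[0,0,0],"roll":-7,"gripper":87},{"translation":[0,0,0],"roll":-13.65,"gripper":87},{"translation":[0,0,0],"roll":-13.65,"gripper":87}]'
python3 -m creep '[{"translation":[-40,-20,-8],"roll":0,"gripper":87},{"translation":[-80,-40,-16],"roll":0,"gripper":87},{"translation":[-120,-60,-24],"roll":0,"gripper":87},{"translation":[-160,-80,-32],"roll":0,"gripper":87},{"translation":[-200,-100,-40],"roll":0,"gripper":87}]'
python3 -m creep '[{"translation":[-20,-35,0],"roll":0,"gripper":87},{"translation":[-40,-70,0],"roll":0,"gripper":87},{"translation":[-60,-105,0],"roll":0,"gripper":87},{"translation":[-80,-140,0],"roll":0,"gripper":87},{"translation":[-100,-175,0],"roll":0,"gripper":87}]'
python3 -c "from h import *; to([.5095,-.323,.2])"
```

```text
time: 1.05
position: [0.1472, 0.6074, 0.2416]
tool_rot: [-0.001, 1.0, -0.0, 0.0]
ft_force: [-0.1, 0.8, 0.6]
grip_width: 0.0867
grip_force: 0.0
time: 1.47
position: [0.332, 0.5148, 0.2787]
tool_rot: [0.001, 1.0, 0.0, 0.0]
ft_force: [0.9, -0.3, 0.0]
grip_width: 0.0865
grip_force: 0.0
time: 1.88
position: [0.4314, 0.3391, 0.2784]
tool_rot: [0.001, 1.0, 0.0, 0.0]
ft_force: [1.0, 0.5, -0.7]
grip_width: 0.0871
grip_force: 0.0
t 1.9 go [ -79.9 -661.9   78.3] rolloff 0.17 pos [0.4314 0.3391 0.2784] w 87.1 F 0.0 ft [ 1.   0.5 -0.7]
```

```bash

python3 -m creep '[{"translation":[-4,-40,0],"roll":0,"gripper":87},{"translation":[-8,-80,0],"roll":0,"gripper":87},{"translation":[-12,-120,0],"roll":0,"gripper":87},{"translation":[-16,-160,0],"roll":0,"gripper":87},{"translation":[-20,-200,0],"roll":0,"gripper":87}]' >/dev/null
python3 -m creep '[{"translation":[-4,-40,0],"roll":0,"gripper":87},{"translation":[-8,-80,0],"roll":0,"gripper":87},{"translation":[-12,-120,0],"roll":0,"gripper":87},{"translation":[-16,-160,0],"roll":0,"gripper":87},{"translation":[-20,-200,0],"roll":0,"gripper":87}]' >/dev/null
python3 -m creep '[{"translation":[-4,-40,0],"roll":0,"gripper":70},{"translation":[-8,-80,0],"roll":0,"gripper":70},{"translation":[-12,-120,10],"roll":0,"gripper":70},{"translation":[-16,-160,20],"roll":0,"gripper":70},{"translation":[-20,-200,40],"roll":0,"gripper":70}]' >/dev/null
python3 -m creep '[{"translation":[-2.5,-30,20],"roll":0,"gripper":60},{"translation":[-2.5,-55,40],"roll":0,"gripper":60},{"translation":[-2.5,-55,40],"roll":0,"gripper":60},{"translation":[-2.5,-55,40],"roll":0,"gripper":60}]'
python3 - <<'E'
from h import *
to([.5095,-.323,.118])
cv2.imwrite("pics/side1.png",cv2.resize(viewer.camera("side")[230:400,280:480],None,fx=3,fy=3))
E
```

```text
time: 3.47
position: [0.4924, -0.3121, 0.1982]
tool_rot: [0.002, 1.0, 0.001, -0.001]
ft_force: [0.1, 0.8, 0.7]
grip_width: 0.0604
grip_force: 0.0
t 3.5 go [-17.3 -11.1  80.1] rolloff 0.26 pos [ 0.4924 -0.3121  0.1982] w 60.4 F 0.0 ft [0.1 0.8 0.7]
```

View pics/side1.png

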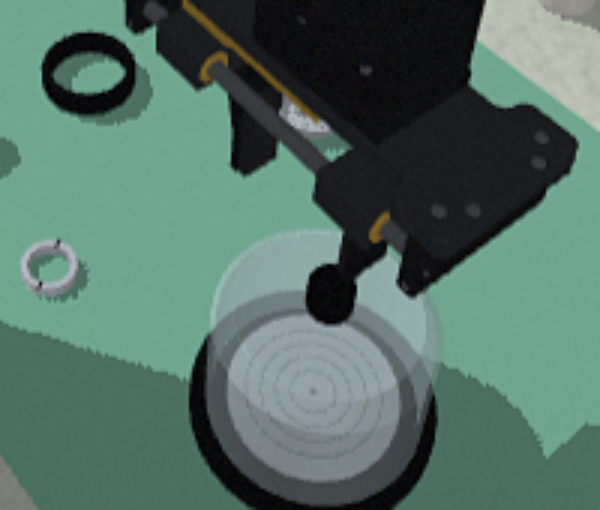

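The side view shows the fingers above and straddling the knob (crop px 330,293), with the cover standing on the plate. I'll correct the offset and descend.

```bash

python3 -m creep '[{"translation":[-9,-6,0],"roll":0,"gripper":60},{"translation":[-17,-11,0],"roll":0,"gripper":60},{"translation":[-17,-11,20],"roll":0,"gripper":60},{"translation":[-17,-11,40],"roll":0,"gripper":60},{"translation":[-17,-11,40],"roll":0,"gripper":60}]' >/dev/null
python3 -m creep '[{"translation":[0,0,10],"roll":0,"gripper":60},{"translation":[0,0,25],"roll":0,"gripper":60},{"translation":[0,0,38],"roll":0,"gripper":60},{"translation":[0,0,38],"roll":0,"gripper":60},{"translation":[0,0,38],"roll":0,"gripper":60}]'
python3 -c "
from h import *; to([.5095,-.323,.118])
print(viewer.camera('side').shape, viewer.recognise('side','cover_knob')[:1])"
```

```text
time: 4.35
position: [0.5106, -0.322, 0.1221]
tool_rot: [-0.0, 1.0, -0.0, 0.0]
ft_force: [0.1, 0.1, 0.3]
grip_width: 0.0601
grip_force: 0.0
t 4.3 go [ 1.1 -1.   4.1] rolloff -0.04 pos [ 0.5106 -0.322   0.1221] w 60.1 F 0.0 ft [0.1 0.1 0.3]
(400, 640, 3) [{'bbox': [350.5, 305.9, 74.4, 93.4], 'p': 0.75}]
```

```bash

python3 -m creep '[{"translation":[1,-1,3],"roll":0,"gripper":40},{"translation":[1,-1,3],"roll":0,"gripper":24},{"translation":[1,-1,3],"roll":0,"gripper":15},{"translation":[1,-1,3],"roll":0,"gripper":15},{"translation":[1,-1,3],"roll":0,"gripper":10}]' 25 >/dev/null
python3 -m creep '[{"translation":[0,0,0],"roll":0,"gripper":10},{"translation":[0,0,0],"roll":0,"gripper":10},{"translation":[0,0,0],"roll":0,"gripper":10},{"translation":[0,0,0],"roll":0,"gripper":10},{"translation":[0,0,0],"roll":0,"gripper":10}]'
python3 -m creep '[{"translation":[0,0,-10],"roll":0,"gripper":10},{"translation":[0,0,-25],"roll":0,"gripper":10},{"translation":[0,0,-40],"roll":0,"gripper":10},{"translation":[0,0,-60],"roll":0,"gripper":10},{"translation":[0,0,-80],"roll":0,"gripper":10}]'
python3 -c "
from h import *; to([.531,.333,.2])"
```

```text
time: 5.28
position: [0.5091, -0.3229, 0.1186]
tool_rot: [-0.0, 1.0, 0.0, -0.0]
ft_force: [-0.2, 1.4, -0.4]
grip_width: 0.0213
grip_force: 25.0
time: 5.7
position: [0.5089, -0.3232, 0.1995]
tool_rot: [-0.0, 1.0, 0.0, -0.0]
ft_force: [-0.4, -0.3, -1.5]
grip_width: 0.0215
grip_force: 25.0
t 5.7 go [-2.240e+01  6.562e+02 -3.000e-01] rolloff -0.03 pos [ 0.5089 -0.3232  0.1995] w 21.5 F 25.0 ft [-0.4 -0.3 -1.5]
```

Gripped and lifted. Next I carry it to the pad.

```bash

python3 -m creep '[{"translation":[0,15,-5],"roll":0,"gripper":10},{"translation":[0,45,-10],"roll":0,"gripper":10},{"translation":[0,75,-10],"roll":0,"gripper":10},{"translation":[0,105,-10],"roll":0,"gripper":10},{"translation":[0,135,-10],"roll":0,"gripper":10}]' |sed -n 5,6p
for i in 1; do python3 -m creep '[{"translation":[-1,33,0],"roll":0,"gripper":10},{"translation":[-2,66,0],"roll":0,"gripper":10},{"translation":[-3,99,0],"roll":0,"gripper":10},{"translation":[-4,132,0],"roll":0,"gripper":10},{"translation":[-5,165,0],"roll":0,"gripper":10}]'|sed -n 5,6p; done
python3 -m creep '[{"translation":[-1,33,0],"roll":0,"gripper":10},{"translation":[-2,66,0],"roll":0,"gripper":10},{"translation":[-3,99,0],"roll":0,"gripper":10},{"translation":[-4,132,0],"roll":0,"gripper":10},{"translation":[-5,165,0],"roll":0,"gripper":10}]'|sed -n 5,6p
python3 -m creep '[{"translation":[-3,33,0],"roll":0,"gripper":10},{"translation":[-6,66,0],"roll":0,"gripper":10},{"translation":[-9,99,0],"roll":0,"gripper":10},{"translation":[-12,132,0],"roll":0,"gripper":10},{"translation":[-12,132,0],"roll":0,"gripper":10}]'
python3 -c "
from h import *; to([.531,.333,.111])"
```

```text
grip_width: 0.0211
grip_force: 25.0
grip_width: 0.021
grip_force: 25.0
grip_width: 0.0213
grip_force: 25.0
time: 7.37
position: [0.5301, 0.28, 0.2085]
tool_rot: [-0.003, 1.0, 0.002, 0.001]
ft_force: [0.1, -1.0, -2.1]
grip_width: 0.0212
grip_force: 25.0
t 7.4 go [-1.  52.6 97.7] rolloff -0.3 pos [0.5301 0.28   0.2085] w 21.2 F 25.0 ft [ 0.1 -1.  -2.1]
```

```bash

python3 -c "
from h import *; print(unproj('top',186.9,238.3,.005))"
python3 -m creep '[{"translation":[-1,26,0],"roll":0,"gripper":10},{"translation":[-1,52,0],"roll":0,"gripper":10},{"translation":[-1,52,25],"roll":0,"gripper":10},{"translation":[-1,52,50],"roll":0,"gripper":10},{"translation":[-1,52,70],"roll":0,"gripper":10}]'|tail -2
python3 -m creep '[{"translation":[0,0,8],"roll":0,"gripper":10},{"translation":[0,0,16],"roll":0,"gripper":10},{"translation":[0,0,22],"roll":0,"gripper":10},{"translation":[0,0,22],"roll":0,"gripper":10},{"translation":[0,0,22],"roll":0,"gripper":10}]'
python3 -c "
from h import *; to([.531,.333,.1116])"
```

```text
[0.53130072 0.32759623 0.005     ]
grip_width: 0.0215
grip_force: 25.0
time: 8.2
position: [0.5324, 0.3258, 0.1173]
tool_rot: [-0.0, 1.0, 0.0, 0.0]
ft_force: [-0.2, -0.4, -2.8]
grip_width: 0.021
grip_force: 25.0
t 8.2 go [1.4 7.2 5.7] rolloff -0.01 pos [0.5324 0.3258 0.1173] w 21.0 F 25.0 ft [-0.2 -0.4 -2.8]
```

```bash

python3 -m creep '[{"translation":[0,6,0],"roll":0,"gripper":10},{"translation":[0,6,3],"roll":0,"gripper":10},{"translation":[0,6,5],"roll":0,"gripper":10},{"translation":[0,6,6],"roll":0,"gripper":10},{"translation":[0,6,6],"roll":0,"gripper":10}]'
python3 -m creep '[{"translation":[0,0,0],"roll":0,"gripper":30},{"translation":[0,0,0],"roll":0,"gripper":50},{"translation":[0,0,0],"roll":0,"gripper":60},{"translation":[0,0,0],"roll":0,"gripper":60},{"translation":[0,0,0],"roll":0,"gripper":60}]'
python3 -m creep '[{"translation":[0,0,-10],"roll":0,"gripper":60},{"translation":[0,0,-30],"roll":0,"gripper":60},{"translation":[0,0,-60],"roll":0,"gripper":87},{"translation":[0,-30,-80],"roll":0,"gripper":87},{"translation":[0,-60,-80],"roll":0,"gripper":87}]'
python3 -m creep '[{"translation":[-20,-36,0],"roll":0,"gripper":87},{"translation":[-40,-72,0],"roll":0,"gripper":87},{"translation":[-60,-108,0],"roll":0,"gripper":87},{"translation":[-80,-144,0],"roll":0,"gripper":87},{"translation":[-100,-180,0],"roll":0,"gripper":87}]' >/dev/null
python3 -m creep '[{"translation":[-20,-20,20],"roll":0,"gripper":87},{"translation":[-40,-30,40],"roll":0,"gripper":87},{"translation":[-40,-30,60],"roll":0,"gripper":87},{"translation":[-40,-30,70],"roll":0,"gripper":87},{"translation":[-40,-30,70],"roll":0,"gripper":87}]' >/dev/null
python3 - <<'E'
from h import *
to([.669,.059,.023])
im=viewer.camera("top"); cv2.imwrite("pics/top1.png",im)
for b in blobs(im):
    if 150<b[0]<480 and 160<b[1]<310: print(b)
cv2.imwrite("pics/top1c.png",cv2.resize(im[150:310,150:480],None,fx=2.4,fy=2.4,interpolation=cv2.INTER_CUBIC))
E
```

```text
time: 8.62
position: [0.5324, 0.3324, 0.1114]
tool_rot: [-0.0, 1.0, 0.001, 0.001]
ft_force: [0.5, 1.1, 2.1]
grip_width: 0.0213
grip_force: 25.0
time: 9.03
position: [0.5319, 0.3315, 0.1105]
tool_rot: [-0.0, 1.0, -0.0, -0.0]
ft_force: [-1.1, 0.2, 0.8]
grip_width: 0.0469
grip_force: 0.0
time: 9.45
position: [0.535, 0.2733, 0.1961]
tool_rot: [-0.002, 1.0, 0.002, 0.005]
ft_force: [1.0, -0.9, -0.1]
grip_width: 0.0726
grip_force: 0.0
t 10.3 go [ 0.  -2.8 95. ] rolloff 0.0 pos [0.6697 0.0618 0.118 ] w 87.1 F 0.0 ft [-0.6 -0.4 -0.8]
(368.8, 269.9, [0.4455, -0.1651], np.float64(23.5), [116, 128, 96])
(368.8, 269.8, [0.4457, -0.1651], np.float64(35.2), [124, 128, 107])
(325.4, 268.6, [0.4493, -0.0481], np.float64(34.8), [128, 125, 115])
(330.0, 230.1, [0.5528, -0.061], np.float64(23.1), [24, 24, 21])
(268.3, 191.1, [0.6598, 0.1076], np.float64(20.2), [130, 141, 105])
(370.0, 193.9, [0.6522, -0.1716], np.float64(52.6), [175, 167, 159])
(214.6, 177.5, [0.6973, 0.2547], np.float64(46.5), [69, 189, 203])
```

View pics/top1c.png

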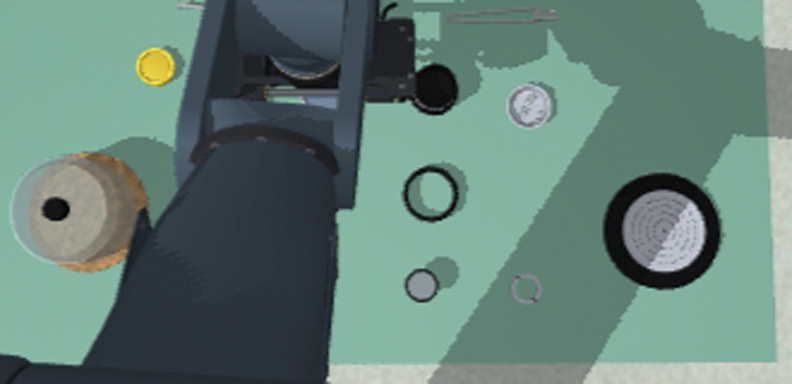

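The cover stands on the pad (knob at crop px 56,208) and the plate is bare at (662,231). I'll measure the plate centre and grasp cell64.

```bash

python3 - <<'E'
from h import *
im=cv2.imread("pics/top1.png"); g=im.max(2).astype(float)
g=cv2.resize(g,None,fx=4,fy=4,interpolation=cv2.INTER_CUBIC)
m=(g<62).astype(np.uint8); m[:, :4*395]=0; m[:,4*455:]=0; m[:4*215]=0; m[4*275:]=0
cs,_=cv2.findContours(m,cv2.RETR_EXTERNAL,cv2.CHAIN_APPROX_NONE); k=max(cs,key=cv2.contourArea)
e=cv2.fitEllipse(k); print(e, unproj("top",(e[0][0]+.5)/4-.5,(e[0][1]+.5)/4-.5,.012))
cs,_=cv2.findContours(m,cv2.RETR_CCOMP,cv2.CHAIN_APPROX_NONE); k=sorted(cs,key=cv2.contourArea)[-2]
e=cv2.fitEllipse(k); print(e, unproj("top",(e[0][0]+.5)/4-.5,(e[0][1]+.5)/4-.5,.018))
E
python3 -m creep '[{"translation":[0,-3,15],"roll":0,"gripper":87},{"translation":[0,-3,35],"roll":0,"gripper":87},{"translation":[0,-3,55],"roll":0,"gripper":87},{"translation":[0,-3,70],"roll":0,"gripper":87},{"translation":[0,-3,70],"roll":0,"gripper":87}]' 5 >/dev/null
python3 -m creep '[{"translation":[0,0,8],"roll":0,"gripper":87},{"translation":[0,0,16],"roll":0,"gripper":87},{"translation":[0,0,20],"roll":0,"gripper":87},{"translation":[0,0,20],"roll":0,"gripper":87},{"translation":[0,0,20],"roll":0,"gripper":87}]' >/dev/null
python3 -c "
from h import *; to([.669,.0592,.0235])"
```

```text
((1702.6201171875, 984.9680786132812), (189.83839416503906, 194.98255920410156), 127.513916015625) [ 0.50980058 -0.32054873  0.012     ]
((1706.852294921875, 985.0948486328125), (138.285400390625, 142.63906860351562), 120.66989135742188) [ 0.50968697 -0.32165712  0.018     ]
t 11.2 go [3.2 0.3 7.5] rolloff -0.03 pos [0.6722 0.0589 0.031 ] w 87.1 F 0.0 ft [-0.  -0.5  0.6]
```

```bash

python3 -m creep '[{"translation":[3,0,3],"roll":0,"gripper":87},{"translation":[3,0,6],"roll":0,"gripper":87},{"translation":[3,0,7],"roll":0,"gripper":87},{"translation":[3,0,7],"roll":0,"gripper":87},{"translation":[3,0,7],"roll":0,"gripper":87}]' 5
python3 -m creep '[{"translation":[0,0,0],"roll":0,"gripper":78},{"translation":[0,0,0],"roll":0,"gripper":72},{"translation":[0,0,0],"roll":0,"gripper":67},{"translation":[0,0,0],"roll":0,"gripper":65},{"translation":[0,0,0],"roll":0,"gripper":63}]' 5 >/dev/null
python3 -m creep '[{"translation":[0,0,0],"roll":0,"gripper":60},{"translation":[0,0,0],"roll":0,"gripper":58},{"translation":[0,0,0],"roll":0,"gripper":55},{"translation":[0,0,0],"roll":0,"gripper":55},{"translation":[0,0,0],"roll":0,"gripper":55}]' 5
python3 -m creep '[{"translation":[0,0,-5],"roll":0,"gripper":55},{"translation":[0,0,-15],"roll":0,"gripper":55},{"translation":[0,0,-30],"roll":0,"gripper":55},{"translation":[0,0,-55],"roll":0,"gripper":55},{"translation":[0,0,-80],"roll":0,"gripper":55}]'
python3 -c "
from h import *; to([.5097,-.3212,.12])"
```

```text
time: 11.58
position: [0.6691, 0.0587, 0.0236]
tool_rot: [-0.0, 1.0, -0.0, -0.0]
ft_force: [0.3, 0.8, -0.7]
grip_width: 0.0871
grip_force: 0.0
time: 12.42
position: [0.6691, 0.0589, 0.0237]
tool_rot: [-0.0, 1.0, 0.0, 0.0]
ft_force: [-0.3, 0.2, 0.9]
grip_width: 0.064
grip_force: 5.0
time: 12.83
position: [0.6683, 0.0587, 0.1043]
tool_rot: [-0.0, 1.0, -0.0, -0.001]
ft_force: [-0.3, -0.0, -1.1]
grip_width: 0.0637
grip_force: 5.0
t 12.8 go [ 158.8 -379.8  -15.3] rolloff -0.03 pos [0.6683 0.0587 0.1043] w 63.7 F 5.0 ft [-0.3 -0.  -1.1]
```

```bash

python3 -m creep '[{"translation":[6,-14,0],"roll":0,"gripper":55},{"translation":[18,-42,0],"roll":0,"gripper":55},{"translation":[30,-72,0],"roll":0,"gripper":55},{"translation":[42,-102,0],"roll":0,"gripper":55},{"translation":[54,-132,0],"roll":0,"gripper":55}]' 6|tail -2
python3 -m creep '[{"translation":[13,-30,0],"roll":0,"gripper":55},{"translation":[26,-60,0],"roll":0,"gripper":55},{"translation":[39,-90,0],"roll":0,"gripper":55},{"translation":[52,-120,0],"roll":0,"gripper":55},{"translation":[65,-150,0],"roll":0,"gripper":55}]' |tail -2
python3 -m creep '[{"translation":[12,-30,0],"roll":0,"gripper":55},{"translation":[24,-60,0],"roll":0,"gripper":55},{"translation":[36,-85,0],"roll":0,"gripper":55},{"translation":[39,-98,0],"roll":0,"gripper":55},{"translation":[39,-98,0],"roll":0,"gripper":55}]' |tail -2
python3 -m creep '[{"translation":[0,0,0],"roll":0,"gripper":55},{"translation":[0,0,0],"roll":0,"gripper":55},{"translation":[0,0,0],"roll":0,"gripper":55}]' |tail -2
python3 -c "
from h import *; to([.5097,-.3212,.0397])"
```

```text
grip_width: 0.0639
grip_force: 6.0
grip_width: 0.0637
grip_force: 6.0
grip_width: 0.0637
grip_force: 6.0
grip_width: 0.0637
grip_force: 6.0
t 14.3 go [ 1.8 -1.8 63.8] rolloff -0.13 pos [ 0.5115 -0.3194  0.1035] w 63.7 F 6.0 ft [-0.2  0.2 -0.3]
```

```bash

python3 -m creep '[{"translation":[2,-2,10],"roll":0,"gripper":55},{"translation":[2,-2,25],"roll":0,"gripper":55},{"translation":[2,-2,40],"roll":0,"gripper":55},{"translation":[2,-2,52],"roll":0,"gripper":55},{"translation":[2,-2,58],"roll":0,"gripper":55}]' |tail -2
python3 -m creep '[{"translation":[0,0,0],"roll":0,"gripper":55},{"translation":[0,0,0],"roll":0,"gripper":55},{"translation":[0,0,0],"roll":0,"gripper":55}]' |tail -2
python3 -c "
from h import *; to([.5097,-.3212,.0397])"
```

```text
grip_width: 0.0636
grip_force: 6.0
grip_width: 0.0635
grip_force: 6.0
t 15.0 go [0.  2.3 6.4] rolloff -0.04 pos [ 0.5097 -0.3235  0.0461] w 63.5 F 6.0 ft [-0.2  0.1 -0.7]
```

```bash

python3 -m creep '[{"translation":[0,2,2],"roll":0,"gripper":55},{"translation":[0,2,4],"roll":0,"gripper":55},{"translation":[0,2,6],"roll":0,"gripper":55},{"translation":[0,2,6],"roll":0,"gripper":55},{"translation":[0,2,6],"roll":0,"gripper":55}]'
python3 -m creep '[{"translation":[0,0,0],"roll":0,"gripper":66},{"translation":[0,0,0],"roll":0,"gripper":74},{"translation":[0,0,0],"roll":0,"gripper":87},{"translation":[0,0,0],"roll":0,"gripper":87},{"translation":[0,0,0],"roll":0,"gripper":87}]'
python3 -m creep '[{"translation":[0,0,-5],"roll":0,"gripper":87},{"translation":[0,0,-20],"roll":0,"gripper":87},{"translation":[0,0,-40],"roll":0,"gripper":87},{"translation":[0,0,-65],"roll":0,"gripper":87},{"translation":[0,20,-80],"roll":0,"gripper":87}]' >/dev/null
python3 -c "
from h import *; to([.6602,.1604,.12])"
```

```text
time: 15.42
position: [0.5092, -0.3213, 0.0397]
tool_rot: [-0.0, 1.0, -0.0, 0.0]
ft_force: [0.2, 0.2, -1.7]
grip_width: 0.0635
grip_force: 6.0
time: 15.83
position: [0.5093, -0.3213, 0.0398]
tool_rot: [-0.0, 1.0, -0.0, 0.0]
ft_force: [-0.6, 0.1, 0.6]
grip_width: 0.0833
grip_force: 0.0
t 16.2 go [-1.482e+02  4.663e+02  4.000e-01] rolloff 0.12 pos [ 0.511  -0.3056  0.1224] w 87.2 F 0.0 ft [ 0.1 -0.   0.4]
```

```bash

python3 -m creep '[{"translation":[-8,30,0],"roll":0,"gripper":87},{"translation":[-16,65,0],"roll":0,"gripper":87},{"translation":[-24,100,0],"roll":0,"gripper":87},{"translation":[-32,135,0],"roll":0,"gripper":87},{"translation":[-40,170,0],"roll":0,"gripper":87}]' >/dev/null
cat > look.py <<'E'
from h import *
im=viewer.camera("top")
for b in blobs(im):
    if 225<b[0]<455 and 160<b[1]<310: print(b)
g=cv2.resize(im,None,fx=4,fy=4,interpolation=cv2.INTER_CUBIC)
E
python3 look.py; python3 -c "
from h import *; to([.6602,.1604,.12])
cv2.imwrite('pics/side2.png',cv2.resize(viewer.camera('side')[280:400,300:460],None,fx=3,fy=3))"
```

```text
(246.6, 273.4, [0.437, 0.1635], np.float64(36.8), [130, 117, 104])
(279.8, 263.3, [0.4637, 0.0747], np.float64(45.1), [138, 64, 102])
(375.6, 250.7, [0.497, -0.1843], np.float64(67.1), [134, 148, 109])
(247.9, 230.8, [0.5513, 0.1618], np.float64(43.5), [131, 117, 103])
(280.9, 222.1, [0.5747, 0.0726], np.float64(45.9), [67, 177, 192])
(249.0, 190.9, [0.6602, 0.1604], np.float64(56.6), [128, 112, 97])
(330.4, 187.0, [0.6714, -0.0626], np.float64(53.8), [21, 19, 19])
t 16.7 go [-111.8  283.1    1.3] rolloff -0.19 pos [ 0.5494 -0.1231  0.1201] w 87.0 F 0.0 ft [-0.4  2.7  0.6]
```

View pics/side2.png

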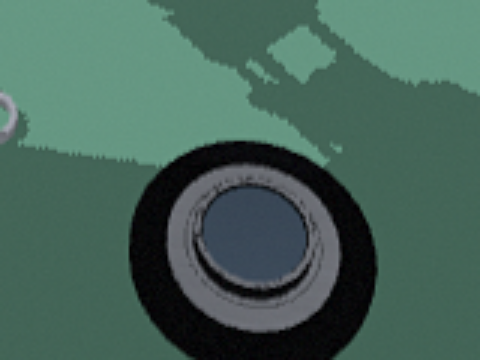

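cell64 sits flat and concentric on the land (crop px 252,237). The other cells are unmoved, so I fetch cell57.

```bash

python3 -m creep '[{"translation":[-15,35,0],"roll":0,"gripper":87},{"translation":[-30,70,0],"roll":0,"gripper":87},{"translation":[-45,105,0],"roll":0,"gripper":87},{"translation":[-60,140,0],"roll":0,"gripper":87},{"translation":[-75,175,0],"roll":0,"gripper":87}]' >/dev/null
python3 -m creep '[{"translation":[-15,35,0],"roll":0,"gripper":87},{"translation":[-30,70,10],"roll":0,"gripper":87},{"translation":[-37,105,30],"roll":0,"gripper":87},{"translation":[-37,108,50],"roll":0,"gripper":87},{"translation":[-37,108,50],"roll":0,"gripper":87}]' >/dev/null
python3 -m creep '[{"translation":[0,0,0],"roll":0,"gripper":87},{"translation":[0,0,0],"roll":0,"gripper":87}]' >/dev/null
python3 -c "
from h import *; to([.6602,.1604,.0235])"
```

```text
t 17.8 go [ 1.3 10.  46.9] rolloff 0.04 pos [0.6614 0.1504 0.0704] w 87.1 F 0.0 ft [0.2 0.3 0.6]
```

```bash

python3 -m creep '[{"translation":[1,10,0],"roll":0,"gripper":80},{"translation":[1,10,15],"roll":0,"gripper":80},{"translation":[1,10,30],"roll":0,"gripper":80},{"translation":[1,10,40],"roll":0,"gripper":80},{"translation":[1,10,40],"roll":0,"gripper":80}]' 6 >/dev/null
python3 -m creep '[{"translation":[0,0,3],"roll":0,"gripper":80},{"translation":[0,0,5],"roll":0,"gripper":80},{"translation":[0,0,6],"roll":0,"gripper":80},{"translation":[0,0,6],"roll":0,"gripper":80}]' >/dev/null
python3 -c "
from h import *; to([.6602,.1604,.0235])"
```

```text
t 18.5 go [ 0.  -1.3  0.4] rolloff -0.02 pos [0.6602 0.1617 0.0239] w 80.0 F 0.0 ft [-0.9  0.2 -0. ]
```

```bash

python3 -m creep '[{"translation":[0,-1,0],"roll":0,"gripper":72},{"translation":[0,-1,0],"roll":0,"gripper":65},{"translation":[0,-1,0],"roll":0,"gripper":60},{"translation":[0,-1,0],"roll":0,"gripper":57},{"translation":[0,-1,0],"roll":0,"gripper":54}]' 6 >/dev/null
python3 -m creep '[{"translation":[0,0,0],"roll":0,"gripper":50},{"translation":[0,0,0],"roll":0,"gripper":48},{"translation":[0,0,0],"roll":0,"gripper":48},{"translation":[0,0,0],"roll":0,"gripper":48},{"translation":[0,0,0],"roll":0,"gripper":48}]'
python3 -m creep '[{"translation":[0,0,-5],"roll":0,"gripper":48},{"translation":[0,0,-15],"roll":0,"gripper":48},{"translation":[0,0,-30],"roll":0,"gripper":48},{"translation":[0,0,-55],"roll":0,"gripper":48},{"translation":[0,0,-80],"roll":0,"gripper":48}]' >/dev/null
python3 -m creep '[{"translation":[5,-14,-10],"roll":0,"gripper":48},{"translation":[15,-42,-10],"roll":0,"gripper":48},{"translation":[25,-72,-10],"roll":0,"gripper":48},{"translation":[35,-105,-10],"roll":0,"gripper":48},{"translation":[45,-140,-10],"roll":0,"gripper":48}]' |tail -2
python3 -m creep '[{"translation":[11,-35,0],"roll":0,"gripper":48},{"translation":[22,-70,0],"roll":0,"gripper":48},{"translation":[33,-105,0],"roll":0,"gripper":48},{"translation":[44,-140,0],"roll":0,"gripper":48},{"translation":[55,-175,0],"roll":0,"gripper":48}]' |tail -2
python3 -c "
from h import *; to([.5097,-.3212,.12])"
```

```text
time: 19.35
position: [0.6601, 0.1609, 0.0238]
tool_rot: [-0.0, 1.0, 0.0, 0.0]
ft_force: [-0.4, 1.4, 1.4]
grip_width: 0.0571
grip_force: 6.0
grip_width: 0.0568
grip_force: 6.0
grip_width: 0.0564
grip_force: 6.0
t 20.6 go [  48.9 -164.6   -5.5] rolloff -0.02 pos [ 0.5586 -0.1566  0.1144] w 56.4 F 6.0 ft [ 0.3 -0.4 -1.1]
```

```bash

python3 -m creep '[{"translation":[10,-33,0],"roll":0,"gripper":48},{"translation":[20,-66,0],"roll":0,"gripper":48},{"translation":[30,-99,0],"roll":0,"gripper":48},{"translation":[40,-132,0],"roll":0,"gripper":48},{"translation":[48,-155,0],"roll":0,"gripper":48}]' |tail -2
python3 -m creep '[{"translation":[0,0,10],"roll":0,"gripper":48},{"translation":[0,0,30],"roll":0,"gripper":48},{"translation":[0,0,45],"roll":0,"gripper":48},{"translation":[0,0,45],"roll":0,"gripper":48},{"translation":[0,0,45],"roll":0,"gripper":48}]' |tail -2
python3 -c "
from h import *; to([.5097,-.3212,.0518])"
```

```text
grip_width: 0.0567
grip_force: 6.0
grip_width: 0.0565
grip_force: 6.0
t 21.4 go [  1.4 -12.5  16.4] rolloff -0.02 pos [ 0.5111 -0.3087  0.0682] w 56.5 F 6.0 ft [0.2 0.  0.1]
```

```bash

python3 -m creep '[{"translation":[1,-6,0],"roll":0,"gripper":48},{"translation":[1,-12.5,3],"roll":0,"gripper":48},{"translation":[1,-12.5,8],"roll":0,"gripper":48},{"translation":[1,-12.5,12],"roll":0,"gripper":48},{"translation":[1,-12.5,12],"roll":0,"gripper":48}]' |tail -2
python3 -m creep '[{"translation":[0,0,0],"roll":0,"gripper":48},{"translation":[0,0,0],"roll":0,"gripper":48}]' |tail -2
python3 -c "
from h import *; to([.5097,-.3212,.0518])"
```

```text
grip_width: 0.0567
grip_force: 6.0
grip_width: 0.0565
grip_force: 6.0
t 22.0 go [1.5 0.3 4.8] rolloff -0.04 pos [ 0.5112 -0.3215  0.0566] w 56.5 F 6.0 ft [-0.5  0.6 -0.7]
```

```bash

python3 -m creep '[{"translation":[1.5,0,2],"roll":0,"gripper":48},{"translation":[1.5,0,4],"roll":0,"gripper":48},{"translation":[1.5,0,4.7],"roll":0,"gripper":48},{"translation":[1.5,0,4.7],"roll":0,"gripper":48},{"translation":[1.5,0,4.7],"roll":0,"gripper":48}]'
python3 -m creep '[{"translation":[0,0,0],"roll":0,"gripper":60},{"translation":[0,0,0],"roll":0,"gripper":68},{"translation":[0,0,0],"roll":0,"gripper":80},{"translation":[0,0,0],"roll":0,"gripper":80},{"translation":[0,0,0],"roll":0,"gripper":80}]'
python3 -m creep '[{"translation":[0,0,-5],"roll":0,"gripper":80},{"translation":[0,0,-20],"roll":0,"gripper":80},{"translation":[0,0,-40],"roll":0,"gripper":80},{"translation":[0,0,-60],"roll":0,"gripper":80},{"translation":[0,20,-70],"roll":0,"gripper":80}]' >/dev/null
python3 -m creep '[{"translation":[-3,35,0],"roll":0,"gripper":80},{"translation":[-6,70,0],"roll":0,"gripper":80},{"translation":[-9,105,0],"roll":0,"gripper":80},{"translation":[-12,140,0],"roll":0,"gripper":80},{"translation":[-15,175,0],"roll":0,"gripper":80}]' >/dev/null
python3 look.py
python3 -c "
from h import *; to([.5513,.1618,.0235])
im=viewer.camera('top')[200:300,380:480];cv2.imwrite('pics/top2.png',cv2.resize(im,None,fx=4,fy=4,interpolation=cv2.INTER_CUBIC))"
```

```text
time: 22.43
position: [0.5097, -0.3217, 0.0519]
tool_rot: [-0.0, 1.0, 0.0, -0.0]
ft_force: [-0.8, -0.2, -1.2]
grip_width: 0.0567
grip_force: 6.0
time: 22.85
position: [0.5098, -0.3218, 0.0521]
tool_rot: [-0.0, 1.0, -0.0, 0.0]
ft_force: [-0.2, -0.2, 0.2]
grip_width: 0.0766
grip_force: 0.0
(246.6, 273.4, [0.437, 0.1635], np.float64(36.8), [126, 114, 101])
(369.7, 268.0, [0.4506, -0.1676], np.float64(15.5), [131, 143, 107])
(279.8, 263.3, [0.4637, 0.0747], np.float64(45.1), [134, 63, 100])
(372.5, 263.7, [0.462, -0.1753], np.float64(66.3), [121, 134, 98])
(247.9, 230.8, [0.5512, 0.1617], np.float64(43.5), [128, 114, 100])
(280.9, 222.1, [0.5747, 0.0726], np.float64(45.9), [65, 173, 187])
(330.4, 187.0, [0.6714, -0.0625], np.float64(53.7), [20, 18, 18])
t 23.7 go [-29.3 279.8 100.1] rolloff -0.17 pos [ 0.5231 -0.1186  0.1223] w 79.6 F 0.0 ft [-1.7  3.2  0.3]
```

View pics/top2.png

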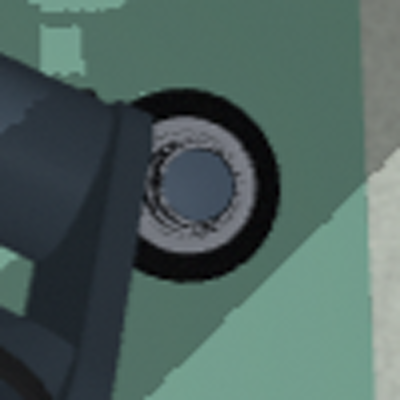

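The two-cell stack looks centred on the plate (crop px 198,184). Now cell43, which has not moved.

```bash
python3 -c "
from h import *; print(unproj('top',380+(198.5)/4-.5,200+184.5/4-.5,.042))"
python3 -m creep '[{"translation":[-6,35,0],"roll":0,"gripper":75},{"translation":[-12,70,0],"roll":0,"gripper":75},{"translation":[-18,105,0],"roll":0,"gripper":75},{"translation":[-24,140,0],"roll":0,"gripper":75},{"translation":[-28,175,0],"roll":0,"gripper":75}]' >/dev/null
python3 -m creep '[{"translation":[0,35,0],"roll":0,"gripper":70},{"translation":[0,70,10],"roll":0,"gripper":70},{"translation":[0,105,30],"roll":0,"gripper":70},{"translation":[0,105,50],"roll":0,"gripper":70},{"translation":[0,105,50],"roll":0,"gripper":70}]' >/dev/null
python3 -m creep '[{"translation":[0,0,0],"roll":0,"gripper":70},{"translation":[0,0,0],"roll":0,"gripper":70}]' >/dev/null
python3 -c "
from h import *; to([.5512,.1617,.0235])"
```

```text
[ 0.51030496 -0.32195208  0.042     ]
t 24.8 go [ 2.2  9.5 49.2] rolloff 0.04 pos [0.5534 0.1522 0.0727] w 70.1 F 0.0 ft [0.8 0.4 0. ]
```

Stack centre is within 1 mm.

```bash

python3 -m creep '[{"translation":[2,9.5,0],"roll":0,"gripper":70},{"translation":[2,9.5,15],"roll":0,"gripper":70},{"translation":[2,9.5,30],"roll":0,"gripper":70},{"translation":[2,9.5,43],"roll":0,"gripper":70},{"translation":[2,9.5,43],"roll":0,"gripper":70}]' 6 >/dev/null
python3 -m creep '[{"translation":[0,0,3],"roll":0,"gripper":70},{"translation":[0,0,5],"roll":0,"gripper":70},{"translation":[0,0,6],"roll":0,"gripper":70},{"translation":[0,0,6],"roll":0,"gripper":70}]' >/dev/null
python3 -c "
from h import *; to([.5512,.1617,.0235])"
```

```text
t 25.5 go [-0.2 -1.   0.1] rolloff -0.01 pos [0.551  0.1627 0.0236] w 69.8 F 0.0 ft [-0.4  0.4 -0.8]
```

```bash

python3 -m creep '[{"translation":[0,-1,0],"roll":0,"gripper":62},{"translation":[0,-1,0],"roll":0,"gripper":54},{"translation":[0,-1,0],"roll":0,"gripper":48},{"translation":[0,-1,0],"roll":0,"gripper":44},{"translation":[0,-1,0],"roll":0,"gripper":40}]' 6 >/dev/null
python3 -m creep '[{"translation":[0,0,0],"roll":0,"gripper":36},{"translation":[0,0,0],"roll":0,"gripper":35},{"translation":[0,0,0],"roll":0,"gripper":35},{"translation":[0,0,0],"roll":0,"gripper":35},{"translation":[0,0,0],"roll":0,"gripper":35}]'
python3 -m creep '[{"translation":[0,0,-5],"roll":0,"gripper":35},{"translation":[0,0,-15],"roll":0,"gripper":35},{"translation":[0,0,-30],"roll":0,"gripper":35},{"translation":[0,0,-55],"roll":0,"gripper":35},{"translation":[0,0,-80],"roll":0,"gripper":35}]' |tail -2
python3 -m creep '[{"translation":[2,-14,-15],"roll":0,"gripper":35},{"translation":[5,-42,-20],"roll":0,"gripper":35},{"translation":[8,-72,-20],"roll":0,"gripper":35},{"translation":[10,-105,-20],"roll":0,"gripper":35},{"translation":[12,-140,-20],"roll":0,"gripper":35}]' |tail -2
python3 -m creep '[{"translation":[3,-35,0],"roll":0,"gripper":35},{"translation":[6,-70,0],"roll":0,"gripper":35},{"translation":[9,-105,0],"roll":0,"gripper":35},{"translation":[12,-140,0],"roll":0,"gripper":35},{"translation":[15,-175,0],"roll":0,"gripper":35}]' |tail -2
python3 -c "
from h import *; to([.5097,-.3215,.12])"
```

```text
time: 26.37
position: [0.5506, 0.1618, 0.023]
tool_rot: [-0.0, 1.0, 0.0, 0.0]
ft_force: [-0.5, 0.2, 1.9]
grip_width: 0.0427
grip_force: 6.0
grip_width: 0.0427
grip_force: 6.0
grip_width: 0.043
grip_force: 6.0
grip_width: 0.0431
grip_force: 6.0
t 27.6 go [  13.6 -166.5    3.9] rolloff -0.02 pos [ 0.5233 -0.155   0.1239] w 43.1 F 6.0 ft [ 1.9  1.7 -0. ]
```

```bash

python3 -m creep '[{"translation":[3,-33,0],"roll":0,"gripper":35},{"translation":[6,-66,0],"roll":0,"gripper":35},{"translation":[9,-99,0],"roll":0,"gripper":35},{"translation":[12,-132,0],"roll":0,"gripper":35},{"translation":[13,-157,0],"roll":0,"gripper":35}]' |tail -2
python3 -m creep '[{"translation":[0,0,10],"roll":0,"gripper":35},{"translation":[0,0,30],"roll":0,"gripper":35},{"translation":[0,0,45],"roll":0,"gripper":35},{"translation":[0,0,45],"roll":0,"gripper":35},{"translation":[0,0,45],"roll":0,"gripper":35}]' |tail -2
python3 -c "
from h import *; to([.5097,-.3215,.0635])"
```

```text
grip_width: 0.0427
grip_force: 6.0
grip_width: 0.0428
grip_force: 6.0
t 28.4 go [  0.4 -12.2  14.1] rolloff -0.04 pos [ 0.5102 -0.3093  0.0777] w 42.8 F 6.0 ft [-0.4  0.7  0.2]
```

```bash

python3 -m creep '[{"translation":[0.5,-6,0],"roll":0,"gripper":35},{"translation":[0.5,-12,3],"roll":0,"gripper":35},{"translation":[0.5,-12,8],"roll":0,"gripper":35},{"translation":[0.5,-12,10],"roll":0,"gripper":35},{"translation":[0.5,-12,10],"roll":0,"gripper":35}]' |tail -2
python3 -m creep '[{"translation":[0,0,0],"roll":0,"gripper":35},{"translation":[0,0,0],"roll":0,"gripper":35}]' |tail -2
python3 -c "
from h import *; to([.5097,-.3215,.0635])"
```

```text
grip_width: 0.0427
grip_force: 6.0
grip_width: 0.0427
grip_force: 6.0
t 29.0 go [0.5 0.6 4.5] rolloff -0.03 pos [ 0.5102 -0.3221  0.068 ] w 42.7 F 6.0 ft [-0.7  0.2 -0.9]
```

```bash

python3 -m creep '[{"translation":[0.5,0.5,2],"roll":0,"gripper":35},{"translation":[0.5,0.5,3.5],"roll":0,"gripper":35},{"translation":[0.5,0.5,4.4],"roll":0,"gripper":35},{"translation":[0.5,0.5,4.4],"roll":0,"gripper":35},{"translation":[0.5,0.5,4.4],"roll":0,"gripper":35}]'
python3 -m creep '[{"translation":[0,0,0],"roll":0,"gripper":46},{"translation":[0,0,0],"roll":0,"gripper":54},{"translation":[0,0,0],"roll":0,"gripper":65},{"translation":[0,0,0],"roll":0,"gripper":65},{"translation":[0,0,0],"roll":0,"gripper":65}]'
python3 -m creep '[{"translation":[0,0,-5],"roll":0,"gripper":65},{"translation":[0,0,-20],"roll":0,"gripper":65},{"translation":[0,0,-40],"roll":0,"gripper":65},{"translation":[0,0,-55],"roll":0,"gripper":65},{"translation":[0,20,-60],"roll":0,"gripper":65}]' >/dev/null
python3 -m creep '[{"translation":[3,35,0],"roll":0,"gripper":65},{"translation":[6,70,0],"roll":0,"gripper":65},{"translation":[9,105,0],"roll":0,"gripper":65},{"translation":[12,140,0],"roll":0,"gripper":65},{"translation":[15,175,0],"roll":0,"gripper":65}]' >/dev/null
python3 look.py
python3 -c "
from h import *; to([.437,.1635,.0235])
im=viewer.camera('top')[200:300,380:480];cv2.imwrite('pics/top3.png',cv2.resize(im,None,fx=4,fy=4,interpolation=cv2.INTER_CUBIC))"
```

```text
time: 29.45
position: [0.5097, -0.3217, 0.0635]
tool_rot: [-0.0, 1.0, 0.0, -0.0]
ft_force: [-0.3, -0.1, -0.4]
grip_width: 0.0426
grip_force: 6.0
time: 29.87
position: [0.5098, -0.3218, 0.0637]
tool_rot: [-0.0, 1.0, -0.0, 0.0]
ft_force: [0.1, 0.3, -0.9]
grip_width: 0.0619
grip_force: 0.0
(372.1, 281.6, [0.4142, -0.1736], np.float64(68.5), [111, 123, 90])
(246.5, 273.4, [0.437, 0.1635], np.float64(36.8), [124, 112, 99])
(279.8, 263.3, [0.4637, 0.0747], np.float64(45.1), [132, 61, 98])
(328.6, 223.4, [0.571, -0.0573], np.float64(16.4), [19, 18, 16])
(280.9, 222.1, [0.5747, 0.0726], np.float64(45.9), [63, 170, 184])
(370.1, 193.9, [0.6522, -0.1717], np.float64(52.5), [153, 147, 140])
(330.3, 187.0, [0.6714, -0.0624], np.float64(53.8), [19, 18, 17])
t 30.8 go [ 52.8 281.6 102.1] rolloff -0.15 pos [ 0.491  -0.1185  0.1237] w 65.0 F 0.0 ft [-2.   4.7 -0.7]
```

View pics/top3.png

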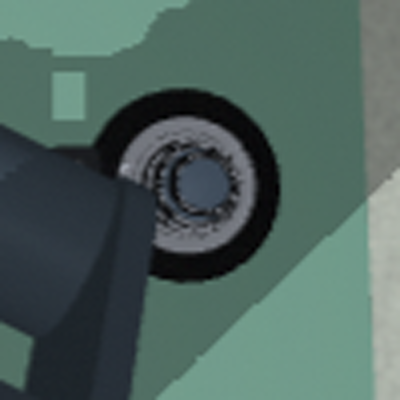

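Cell43 is centred on the stack (crop px 207,184). Next is cell36.

```bash
python3 -c "
from h import *; print(unproj('top',380+(207)/4-.4,200+184.5/4-.5,.054))"
python3 -m creep '[{"translation":[10,35,0],"roll":0,"gripper":65},{"translation":[20,70,0],"roll":0,"gripper":65},{"translation":[30,105,0],"roll":0,"gripper":65},{"translation":[40,140,0],"roll":0,"gripper":65},{"translation":[50,175,0],"roll":0,"gripper":65}]' >/dev/null
python3 -m creep '[{"translation":[0,35,0],"roll":0,"gripper":62},{"translation":[2,70,10],"roll":0,"gripper":62},{"translation":[2,105,30],"roll":0,"gripper":62},{"translation":[2,107,50],"roll":0,"gripper":62},{"translation":[2,107,50],"roll":0,"gripper":62}]' >/dev/null
python3 -m creep '[{"translation":[0,0,0],"roll":0,"gripper":62},{"translation":[0,0,0],"roll":0,"gripper":62}]' >/dev/null
python3 -c "
from h import *; to([.437,.1635,.0235])"
```

```text
[ 0.51024155 -0.32415391  0.054     ]
t 31.8 go [ 6.4  9.1 50.7] rolloff 0.04 pos [0.4433 0.1544 0.0742] w 61.8 F 0.0 ft [ 0.7 -1.  -0.5]
```

```bash

python3 -m creep '[{"translation":[6,9,0],"roll":0,"gripper":62},{"translation":[6,9,15],"roll":0,"gripper":62},{"translation":[6,9,30],"roll":0,"gripper":62},{"translation":[6,9,44],"roll":0,"gripper":62},{"translation":[6,9,44],"roll":0,"gripper":62}]' 6 >/dev/null
python3 -m creep '[{"translation":[0,0,3],"roll":0,"gripper":62},{"translation":[0,0,5],"roll":0,"gripper":62},{"translation":[0,0,6],"roll":0,"gripper":62},{"translation":[0,0,6],"roll":0,"gripper":62}]' >/dev/null
python3 -c "
from h import *; to([.437,.1635,.0235])"
```

```text
t 32.5 go [-0.1 -0.6  0.6] rolloff -0.0 pos [0.4369 0.1641 0.0241] w 61.9 F 0.0 ft [-0.3 -0.  -0.7]
```

```bash

python3 -m creep '[{"translation":[0,0,0.5],"roll":0,"gripper":55},{"translation":[0,0,0.5],"roll":0,"gripper":47},{"translation":[0,0,0.5],"roll":0,"gripper":41},{"translation":[0,0,0.5],"roll":0,"gripper":37},{"translation":[0,0,0.5],"roll":0,"gripper":33}]' 6 >/dev/null
python3 -m creep '[{"translation":[0,0,0],"roll":0,"gripper":30},{"translation":[0,0,0],"roll":0,"gripper":28},{"translation":[0,0,0],"roll":0,"gripper":28},{"translation":[0,0,0],"roll":0,"gripper":28},{"translation":[0,0,0],"roll":0,"gripper":28}]'
python3 -m creep '[{"translation":[0,0,-5],"roll":0,"gripper":28},{"translation":[0,0,-15],"roll":0,"gripper":28},{"translation":[0,0,-30],"roll":0,"gripper":28},{"translation":[0,0,-55],"roll":0,"gripper":28},{"translation":[0,0,-80],"roll":0,"gripper":28}]' |tail -2
python3 -m creep '[{"translation":[-2,-14,-15],"roll":0,"gripper":28},{"translation":[-6,-42,-30],"roll":0,"gripper":28},{"translation":[-12,-72,-30],"roll":0,"gripper":28},{"translation":[-20,-105,-30],"roll":0,"gripper":28},{"translation":[-28,-140,-30],"roll":0,"gripper":28}]' |tail -2
python3 -m creep '[{"translation":[-6,-35,0],"roll":0,"gripper":28},{"translation":[-12,-70,0],"roll":0,"gripper":28},{"translation":[-18,-105,0],"roll":0,"gripper":28},{"translation":[-24,-140,0],"roll":0,"gripper":28},{"translation":[-30,-175,0],"roll":0,"gripper":28}]' |tail -2
python3 -c "
from h import *; to([.5097,-.3215,.13])"
```

```text
time: 33.38
position: [0.4365, 0.1642, 0.0231]
tool_rot: [-0.0, 1.0, 0.0, 0.0]
ft_force: [-1.0, 1.0, 0.9]
grip_width: 0.0355
grip_force: 6.0
grip_width: 0.0355
grip_force: 6.0
grip_width: 0.0356
grip_force: 6.0
grip_width: 0.0358
grip_force: 6.0
t 34.6 go [ -15.3 -169.     4. ] rolloff -0.01 pos [ 0.4944 -0.1525  0.134 ] w 35.8 F 6.0 ft [0.7 0.4 0.1]
```

```bash

python3 -m creep '[{"translation":[-3,-33,0],"roll":0,"gripper":28},{"translation":[-6,-66,0],"roll":0,"gripper":28},{"translation":[-9,-99,0],"roll":0,"gripper":28},{"translation":[-12,-132,0],"roll":0,"gripper":28},{"translation":[-14,-160,0],"roll":0,"gripper":28}]' |tail -2
python3 -m creep '[{"translation":[0,0,10],"roll":0,"gripper":28},{"translation":[0,0,30],"roll":0,"gripper":28},{"translation":[0,0,42],"roll":0,"gripper":28},{"translation":[0,0,42],"roll":0,"gripper":28},{"translation":[0,0,42],"roll":0,"gripper":28}]' |tail -2
python3 -c "
from h import *; to([.5097,-.3215,.0753])"
```

```text
grip_width: 0.0358
grip_force: 6.0
grip_width: 0.0355
grip_force: 6.0
t 35.5 go [ -1.7 -11.9  15.3] rolloff -0.06 pos [ 0.508  -0.3096  0.0906] w 35.5 F 6.0 ft [-0.8  0.1 -0.4]
```

```bash

python3 -m creep '[{"translation":[-1.5,-6,0],"roll":0,"gripper":28},{"translation":[-1.5,-11.5,3],"roll":0,"gripper":28},{"translation":[-1.5,-11.5,8],"roll":0,"gripper":28},{"translation":[-1.5,-11.5,11],"roll":0,"gripper":28},{"translation":[-1.5,-11.5,11],"roll":0,"gripper":28}]' |tail -2
python3 -m creep '[{"translation":[0,0,0],"roll":0,"gripper":28},{"translation":[0,0,0],"roll":0,"gripper":28}]' |tail -2
python3 -c "
from h import *; to([.5097,-.3215,.0753])"
```

```text
grip_width: 0.0354
grip_force: 6.0
grip_width: 0.0359
grip_force: 6.0
t 36.0 go [0.5 0.6 4.8] rolloff -0.03 pos [ 0.5102 -0.3221  0.0801] w 35.9 F 6.0 ft [ 1.3  0.2 -0.6]
```

```bash

python3 -m creep '[{"translation":[0.5,0.5,2],"roll":0,"gripper":28},{"translation":[0.5,0.5,3.5],"roll":0,"gripper":28},{"translation":[0.5,0.5,4.6],"roll":0,"gripper":28},{"translation":[0.5,0.5,4.6],"roll":0,"gripper":28},{"translation":[0.5,0.5,4.6],"roll":0,"gripper":28}]'
python3 -m creep '[{"translation":[0,0,0],"roll":0,"gripper":39},{"translation":[0,0,0],"roll":0,"gripper":47},{"translation":[0,0,0],"roll":0,"gripper":60},{"translation":[0,0,0],"roll":0,"gripper":60},{"translation":[0,0,0],"roll":0,"gripper":60}]'
python3 -m creep '[{"translation":[0,0,-5],"roll":0,"gripper":60},{"translation":[0,0,-20],"roll":0,"gripper":60},{"translation":[0,0,-35],"roll":0,"gripper":60},{"translation":[0,0,-50],"roll":0,"gripper":60},{"translation":[0,20,-60],"roll":0,"gripper":60}]' >/dev/null
python3 -m creep '[{"translation":[3,35,0],"roll":0,"gripper":60},{"translation":[6,70,0],"roll":0,"gripper":60},{"translation":[9,105,0],"roll":0,"gripper":60},{"translation":[12,140,0],"roll":0,"gripper":60},{"translation":[15,175,0],"roll":0,"gripper":60}]' >/dev/null
python3 -m creep '[{"translation":[3,35,0],"roll":0,"gripper":60},{"translation":[6,70,0],"roll":0,"gripper":60},{"translation":[9,105,0],"roll":0,"gripper":60},{"translation":[9,125,0],"roll":0,"gripper":60},{"translation":[9,125,0],"roll":0,"gripper":60}]' >/dev/null
python3 look.py
python3 -c "
from h import *; to([.4455,-.1652,.0225])
im=viewer.camera('top')[200:300,350:480];cv2.imwrite('pics/top4.png',cv2.resize(im,None,fx=4,fy=4,interpolation=cv2.INTER_CUBIC))"
```

```text
time: 36.47
position: [0.5097, -0.3217, 0.0754]
tool_rot: [-0.0, 1.0, 0.0, -0.0]
ft_force: [-1.3, 0.4, -0.1]
grip_width: 0.0355
grip_force: 6.0
time: 36.88
position: [0.5098, -0.3218, 0.0756]
tool_rot: [-0.0, 1.0, -0.0, 0.0]
ft_force: [-0.2, 0.4, -0.2]
grip_width: 0.0564
grip_force: 0.0
(297.8, 290.7, [0.3909, 0.0263], np.float64(94.8), [139, 154, 113])
(368.9, 269.9, [0.4455, -0.1654], np.float64(23.2), [131, 144, 107])
(368.9, 269.8, [0.4457, -0.1654], np.float64(35.4), [143, 147, 124])
(370.1, 193.9, [0.6522, -0.1716], np.float64(52.5), [153, 147, 140])
(330.4, 187.0, [0.6714, -0.0625], np.float64(53.6), [19, 18, 17])
t 38.2 go [  40.6 -165.   113.5] rolloff -0.26 pos [ 0.4853 -0.      0.1359] w 59.7 F 0.0 ft [-0.  -0.7 -0.3]
```

View pics/top4.png

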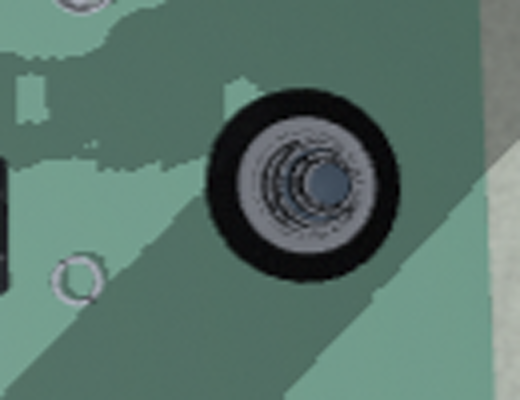

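All four cells are stacked (top glass at crop px 327,184) and the ring is unmoved at (77,280). I fetch the ring.

```bash
python3 -c "
from h import *; print(unproj('top',431.4,245.6,.066))"
python3 -m creep '[{"translation":[8,-33,0],"roll":0,"gripper":60},{"translation":[16,-66,0],"roll":0,"gripper":60},{"translation":[24,-99,0],"roll":0,"gripper":60},{"translation":[32,-132,20],"roll":0,"gripper":60},{"translation":[40,-160,40],"roll":0,"gripper":60}]' >/dev/null
python3 -m creep '[{"translation":[0,0,15],"roll":0,"gripper":60},{"translation":[0,0,30],"roll":0,"gripper":60},{"translation":[0,0,30],"roll":0,"gripper":60},{"translation":[0,0,30],"roll":0,"gripper":60},{"translation":[0,0,30],"roll":0,"gripper":60}]' >/dev/null
python3 -c "
from h import *; to([.4456,-.1653,.0225])"
```

```text
[ 0.51025163 -0.32055759  0.066     ]
t 39.1 go [ 0.4 -2.5 43.5] rolloff 0.02 pos [ 0.446  -0.1627  0.066 ] w 59.9 F 0.0 ft [ 0.1 -0.2 -0.1]
```

```bash

python3 -m creep '[{"translation":[0.5,-2.5,10],"roll":0,"gripper":60},{"translation":[0.5,-2.5,20],"roll":0,"gripper":60},{"translation":[0.5,-2.5,32],"roll":0,"gripper":60},{"translation":[0.5,-2.5,37],"roll":0,"gripper":60},{"translation":[0.5,-2.5,37],"roll":0,"gripper":60}]' 8 >/dev/null
python3 -m creep '[{"translation":[0,0,3],"roll":0,"gripper":60},{"translation":[0,0,6],"roll":0,"gripper":60},{"translation":[0,0,6],"roll":0,"gripper":60},{"translation":[0,0,6],"roll":0,"gripper":60}]' >/dev/null
python3 -c "
from h import *; to([.4456,-.1653,.0225])"
```

```text
t 39.8 go [-0.4 -1.   0.1] rolloff -0.03 pos [ 0.4452 -0.1643  0.0226] w 60.3 F 0.0 ft [-0.4 -0.9 -0.2]
```

```bash

python3 -m creep '[{"translation":[0,-1,0],"roll":0,"gripper":52},{"translation":[0,-1,0],"roll":0,"gripper":45},{"translation":[0,-1,0],"roll":0,"gripper":39},{"translation":[0,-1,0],"roll":0,"gripper":34},{"translation":[0,-1,0],"roll":0,"gripper":30}]' 8 >/dev/null
python3 -m creep '[{"translation":[0,0,0],"roll":0,"gripper":28},{"translation":[0,0,0],"roll":0,"gripper":26},{"translation":[0,0,0],"roll":0,"gripper":26},{"translation":[0,0,0],"roll":0,"gripper":26},{"translation":[0,0,0],"roll":0,"gripper":26}]'
python3 -m creep '[{"translation":[0,0,-5],"roll":0,"gripper":26},{"translation":[0,0,-15],"roll":0,"gripper":26},{"translation":[0,0,-35],"roll":0,"gripper":26},{"translation":[0,0,-65],"roll":0,"gripper":26},{"translation":[0,0,-95],"roll":0,"gripper":26}]' |tail -2
python3 -m creep '[{"translation":[-4,-10,-20],"roll":0,"gripper":26},{"translation":[-14,-35,-20],"roll":0,"gripper":26},{"translation":[-28,-70,-20],"roll":0,"gripper":26},{"translation":[-42,-105,-20],"roll":0,"gripper":26},{"translation":[-54,-135,-20],"roll":0,"gripper":26}]' |tail -2
python3 -m creep '[{"translation":[-5,-10,0],"roll":0,"gripper":26},{"translation":[-10,-21,0],"roll":0,"gripper":26},{"translation":[-10,-21,0],"roll":0,"gripper":26},{"translation":[-10,-21,0],"roll":0,"gripper":26},{"translation":[-10,-21,0],"roll":0,"gripper":26}]' |tail -2
python3 -c "
from h import *; to([.5099,-.3215,.0866])"
```

```text
time: 40.65
position: [0.4452, -0.1654, 0.0225]
tool_rot: [-0.0, 1.0, -0.0, 0.0]
ft_force: [-0.0, 0.4, 2.4]
grip_width: 0.0336
grip_force: 8.0
grip_width: 0.0333
grip_force: 8.0
grip_width: 0.0332
grip_force: 8.0
grip_width: 0.0334
grip_force: 8.0
t 41.9 go [-1.7 -1.9 50.8] rolloff -0.05 pos [ 0.5083 -0.3197  0.1374] w 33.4 F 8.0 ft [-0.3 -0.   0.1]
```

```bash

python3 -m creep '[{"translation":[-1.5,-2,10],"roll":0,"gripper":26},{"translation":[-1.5,-2,25],"roll":0,"gripper":26},{"translation":[-1.5,-2,38],"roll":0,"gripper":26},{"translation":[-1.5,-2,45],"roll":0,"gripper":26},{"translation":[-1.5,-2,45],"roll":0,"gripper":26}]' |tail -2
python3 -m creep '[{"translation":[0,0,0],"roll":0,"gripper":26},{"translation":[0,0,0],"roll":0,"gripper":26}]' |tail -2
python3 -c "
from h import *; to([.5099,-.3215,.0865])
cv2.imwrite('pics/side5.png',cv2.resize(viewer.camera('side')[270:400,300:460],None,fx=3.5,fy=3.5))"
```

```text
grip_width: 0.0336
grip_force: 8.0
grip_width: 0.0331
grip_force: 8.0
t 42.5 go [1.1 1.8 6.3] rolloff -0.04 pos [ 0.511  -0.3233  0.0928] w 33.1 F 8.0 ft [0.7 0.3 0. ]
```

View pics/side5.png

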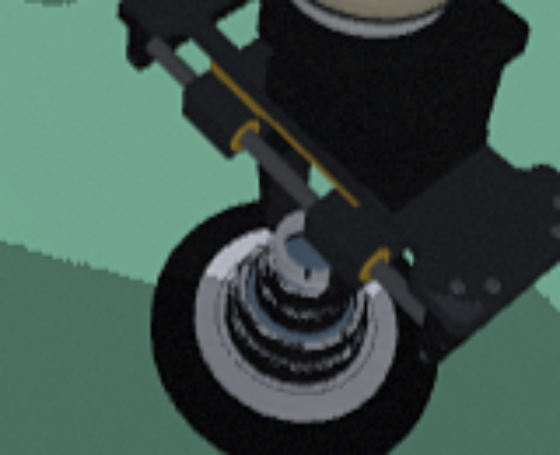

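The ring is held level just above the stack, and the stack is tidy (crop px 300,300). I lower it.

```bash

python3 -m creep '[{"translation":[1,1.7,2],"roll":0,"gripper":26},{"translation":[1,1.7,4],"roll":0,"gripper":26},{"translation":[1,1.7,6.2],"roll":0,"gripper":26},{"translation":[1,1.7,6.2],"roll":0,"gripper":26},{"translation":[1,1.7,6.2],"roll":0,"gripper":26}]'
python3 -m creep '[{"translation":[0,0,0],"roll":0,"gripper":36},{"translation":[0,0,0],"roll":0,"gripper":44},{"translation":[0,0,0],"roll":0,"gripper":58},{"translation":[0,0,0],"roll":0,"gripper":58},{"translation":[0,0,0],"roll":0,"gripper":58}]'
python3 -m creep '[{"translation":[0,0,-5],"roll":0,"gripper":58},{"translation":[0,0,-20],"roll":0,"gripper":58},{"translation":[0,0,-40],"roll":0,"gripper":58},{"translation":[0,0,-65],"roll":0,"gripper":58},{"translation":[0,20,-90],"roll":0,"gripper":58}]' >/dev/null
python3 -m creep '[{"translation":[0,35,0],"roll":0,"gripper":58},{"translation":[0,70,0],"roll":0,"gripper":58},{"translation":[0,105,0],"roll":0,"gripper":58},{"translation":[0,140,0],"roll":0,"gripper":58},{"translation":[0,175,0],"roll":0,"gripper":58}]' >/dev/null
python3 -m creep '[{"translation":[0,35,0],"roll":0,"gripper":58},{"translation":[0,70,0],"roll":0,"gripper":58},{"translation":[0,105,0],"roll":0,"gripper":58},{"translation":[0,140,0],"roll":0,"gripper":58},{"translation":[0,175,0],"roll":0,"gripper":58}]' >/dev/null
python3 -c "
from h import *; to([.532,.332,.19])
a=viewer.camera('top')[200:300,390:470]; b=viewer.camera('side')[290:400,310:450]
a=cv2.resize(a,(400,500),interpolation=cv2.INTER_CUBIC); b=cv2.resize(b,(400,314),interpolation=cv2.INTER_CUBIC); b=cv2.copyMakeBorder(b,0,186,0,0,cv2.BORDER_CONSTANT)
cv2.imwrite('pics/both6.png',np.hstack([a,b]))
for z in (.018,.03,.042,.054,.066,.074): print(z,((proj('top',[.5097,-.3213,z])-[390,200]+.5)*5).round(0),((proj('side',[.5097,-.3213,z])-[310,290]+.5)*400/140).round(0))"
```

```text
time: 42.95
position: [0.5098, -0.3216, 0.0864]
tool_rot: [-0.0, 1.0, -0.0, 0.0]
ft_force: [-0.0, 1.0, 1.8]
grip_width: 0.0331
grip_force: 8.0
time: 43.37
position: [0.5097, -0.3216, 0.0862]
tool_rot: [-0.0, 1.0, 0.0, -0.0]
ft_force: [0.1, 0.5, 0.2]
grip_width: 0.0536
grip_force: 0.0
t 44.6 go [-22.7 281.9 -13.2] rolloff -0.02 pos [0.5094 0.0501 0.1768] w 58.2 F 0.0 ft [ 0.2 -0.1 -0.1]
0.018 [[184. 232.]] [[216. 201.]]
0.03 [[190. 232.]] [[218. 189.]]
0.042 [[197. 232.]] [[220. 178.]]
0.054 [[204. 232.]] [[222. 166.]]
0.066 [[211. 232.]] [[224. 154.]]
0.074 [[216. 231.]] [[226. 146.]]
```

View pics/both6.png

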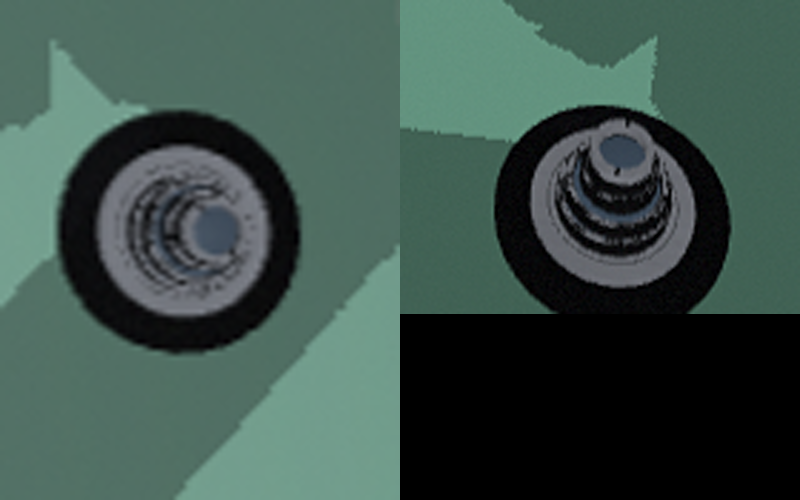

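The ring and stack sit where predicted (ring at 216,231 in the top view), all concentric. Now I fetch the cover.

```bash
python3 -c "
from h import *; print(unproj('top',150+56/2.4-.3,150+208.5/2.4-.3,.103))"
python3 -m creep '[{"translation":[-3,35,-5],"roll":0,"gripper":58},{"translation":[-6,70,-13],"roll":0,"gripper":58},{"translation":[-9,105,-13],"roll":0,"gripper":58},{"translation":[-12,140,-13],"roll":0,"gripper":58},{"translation":[-15,175,-13],"roll":0,"gripper":58}]' >/dev/null
python3 -m creep '[{"translation":[-4,35,0],"roll":0,"gripper":58},{"translation":[-7,70,0],"roll":0,"gripper":58},{"translation":[-7,100,0],"roll":0,"gripper":58},{"translation":[-7,100,0],"roll":0,"gripper":58},{"translation":[-7,100,0],"roll":0,"gripper":58}]' >/dev/null
python3 -c "
from h import *; to([.532,.332,.1125])"
```

```text
[0.53327573 0.33224805 0.103     ]
t 45.5 go [-0.4  7.9 76.8] rolloff -0.17 pos [0.5316 0.3241 0.1893] w 58.0 F 0.0 ft [-0.5 -0.1  0.2]
```

```bash

python3 -m creep '[{"translation":[0,7,0],"roll":0,"gripper":58},{"translation":[-0.5,8,15],"roll":0,"gripper":58},{"translation":[-0.5,8,35],"roll":0,"gripper":58},{"translation":[-0.5,8,50],"roll":0,"gripper":58},{"translation":[-0.5,8,50],"roll":0,"gripper":58}]' 25 >/dev/null
python3 -m creep '[{"translation":[0,0,8],"roll":0,"gripper":58},{"translation":[0,0,16],"roll":0,"gripper":58},{"translation":[0,0,22],"roll":0,"gripper":58},{"translation":[0,0,22],"roll":0,"gripper":58},{"translation":[0,0,22],"roll":0,"gripper":58}]' >/dev/null
python3 -c "
from h import *; to([.532,.332,.1120])"
```

```text
t 46.4 go [-0.1  0.7  5.2] rolloff -0.02 pos [0.5319 0.3313 0.1172] w 57.9 F 0.0 ft [-0.2  0.1  0.4]
```

```bash

python3 -m creep '[{"translation":[0,0.5,3],"roll":0,"gripper":50},{"translation":[0,0.5,5],"roll":0,"gripper":40},{"translation":[0,0.5,5],"roll":0,"gripper":30},{"translation":[0,0.5,5],"roll":0,"gripper":22},{"translation":[0,0.5,5],"roll":0,"gripper":15}]' 30 >/dev/null
python3 -m creep '[{"translation":[0,0,0],"roll":0,"gripper":10},{"translation":[0,0,0],"roll":0,"gripper":10},{"translation":[0,0,0],"roll":0,"gripper":10},{"translation":[0,0,0],"roll":0,"gripper":10},{"translation":[0,0,0],"roll":0,"gripper":10}]'
python3 -m creep '[{"translation":[0,0,-10],"roll":0,"gripper":10},{"translation":[0,0,-30],"roll":0,"gripper":10},{"translation":[0,0,-60],"roll":0,"gripper":10},{"translation":[0,0,-95],"roll":0,"gripper":10},{"translation":[0,0,-125],"roll":0,"gripper":10}]' |tail -3
python3 -m creep '[{"translation":[1,-12,-10],"roll":0,"gripper":10},{"translation":[3,-40,-10],"roll":0,"gripper":10},{"translation":[5,-70,-10],"roll":0,"gripper":10},{"translation":[6,-100,-10],"roll":0,"gripper":10},{"translation":[7,-130,-10],"roll":0,"gripper":10}]' |tail -2
python3 -m creep '[{"translation":[1,-33,0],"roll":0,"gripper":10},{"translation":[2,-66,0],"roll":0,"gripper":10},{"translation":[4,-99,0],"roll":0,"gripper":10},{"translation":[5,-132,0],"roll":0,"gripper":10},{"translation":[6,-165,0],"roll":0,"gripper":10}]' |tail -2
python3 -m creep '[{"translation":[1,-33,0],"roll":0,"gripper":10},{"translation":[2,-66,0],"roll":0,"gripper":10},{"translation":[4,-99,0],"roll":0,"gripper":10},{"translation":[5,-132,0],"roll":0,"gripper":10},{"translation":[6,-165,0],"roll":0,"gripper":10}]' |tail -2
python3 -c "
from h import *; to([.5097,-.3215,.235])"
```

```text
time: 47.22
position: [0.532, 0.3321, 0.1123]
tool_rot: [-0.0, 1.0, 0.0, 0.0]
ft_force: [0.3, -0.1, -0.2]
grip_width: 0.021
grip_force: 30.0
ft_force: [0.8, 0.7, -2.1]
grip_width: 0.0212
grip_force: 30.0
grip_width: 0.0211
grip_force: 30.0
grip_width: 0.0212
grip_force: 30.0
grip_width: 0.0209
grip_force: 30.0
t 48.9 go [   1.4 -191.7   11.3] rolloff -0.01 pos [ 0.5111 -0.1298  0.2464] w 20.9 F 30.0 ft [ 0.8  0.9 -1.8]
```

```bash

python3 -m creep '[{"translation":[0,-30,0],"roll":0,"gripper":10},{"translation":[0,-60,0],"roll":0,"gripper":10},{"translation":[0,-90,0],"roll":0,"gripper":10},{"translation":[0,-120,0],"roll":0,"gripper":10},{"translation":[0,-145,0],"roll":0,"gripper":10}]' |tail -2
python3 -m creep '[{"translation":[0,-15,0],"roll":0,"gripper":10},{"translation":[0,-35,0],"roll":0,"gripper":10},{"translation":[0,-35,0],"roll":0,"gripper":10},{"translation":[0,-35,0],"roll":0,"gripper":10},{"translation":[0,-35,0],"roll":0,"gripper":10}]' |tail -2
python3 -c "
from h import *; to([.5097,-.3215,.1193])
a=viewer.camera('side')[200:400,270:490];cv2.imwrite('pics/side7.png',cv2.resize(a,None,fx=2.5,fy=2.5,interpolation=cv2.INTER_CUBIC))"
```

```text
grip_width: 0.021
grip_force: 30.0
grip_width: 0.0212
grip_force: 30.0
t 49.7 go [  2.4 -15.1 127.3] rolloff -0.03 pos [ 0.5124 -0.3067  0.2466] w 21.2 F 30.0 ft [-0.7  0.2 -1.9]
```

View pics/side7.png

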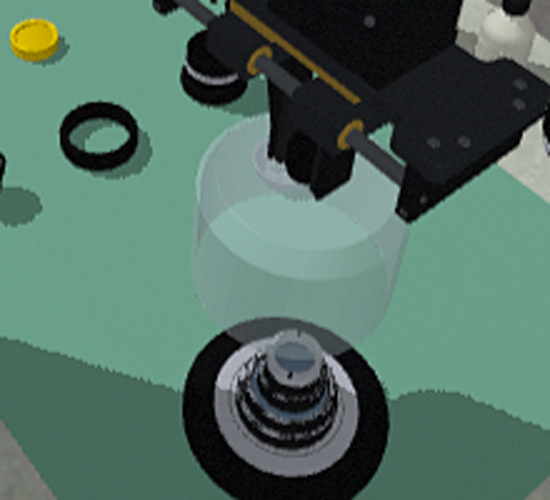

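The cover hangs level above the intact stack (crop px 300,235, stack at 290,390). I centre it and lower it slowly.

```bash

python3 -m creep '[{"translation":[2.4,-7,0],"roll":0,"gripper":10},{"translation":[2.4,-14,0],"roll":0,"gripper":10},{"translation":[2.4,-14,10],"roll":0,"gripper":10},{"translation":[2.4,-14,25],"roll":0,"gripper":10},{"translation":[2.4,-14,25],"roll":0,"gripper":10}]' |tail -2
python3 -m creep '[{"translation":[0,0,0],"roll":0,"gripper":10},{"translation":[0,0,0],"roll":0,"gripper":10},{"translation":[0,0,0],"roll":0,"gripper":10}]' |tail -2
python3 -c "
from h import *; to([.5097,-.3215,.1193])"
```

```text
grip_width: 0.0213
grip_force: 30.0
grip_width: 0.0211
grip_force: 30.0
t 50.4 go [  1.6   0.9 103.5] rolloff -0.03 pos [ 0.5112 -0.3223  0.2228] w 21.1 F 30.0 ft [ 0.4 -0.  -1. ]
```

```bash

python3 -m creep '[{"translation":[1.5,0.7,0],"roll":0,"gripper":10},{"translation":[1.5,0.7,10],"roll":0,"gripper":10},{"translation":[1.5,0.7,22],"roll":0,"gripper":10},{"translation":[1.5,0.7,34],"roll":0,"gripper":10},{"translation":[1.5,0.7,45],"roll":0,"gripper":10}]' |tail -2
python3 -m creep '[{"translation":[0,0,12],"roll":0,"gripper":10},{"translation":[0,0,24],"roll":0,"gripper":10},{"translation":[0,0,36],"roll":0,"gripper":10},{"translation":[0,0,48],"roll":0,"gripper":10},{"translation":[0,0,48],"roll":0,"gripper":10}]'
python3 -c "
from h import *; to([.5097,-.3215,.1193])"
```

```text
grip_width: 0.0212
grip_force: 30.0
time: 51.27
position: [0.5079, -0.3202, 0.1264]
tool_rot: [-0.0, 1.0, 0.002, -0.002]
ft_force: [0.3, 0.3, -2.0]
grip_width: 0.0211
grip_force: 30.0
t 51.3 go [-1.8 -1.4  7.1] rolloff -0.02 pos [ 0.5079 -0.3202  0.1264] w 21.1 F 30.0 ft [ 0.3  0.3 -2. ]
```

```bash

python3 -m creep '[{"translation":[0,0,0],"roll":0,"gripper":10},{"translation":[-1,-0.7,2],"roll":0,"gripper":10},{"translation":[-1,-0.7,4],"roll":0,"gripper":10},{"translation":[-1,-0.7,5],"roll":0,"gripper":10},{"translation":[-1,-0.7,5],"roll":0,"gripper":10}]'
python3 -m creep '[{"translation":[0,0,0.7],"roll":0,"gripper":10},{"translation":[0,0,1.3],"roll":0,"gripper":10},{"translation":[0,0,1.3],"roll":0,"gripper":10},{"translation":[0,0,1.3],"roll":0,"gripper":10}]'
python3 -c "
from h import *; to([.5097,-.3215,.1193])"
```

```text
time: 51.68
position: [0.5104, -0.3222, 0.1245]
tool_rot: [-0.0, 1.0, -0.0, 0.0]
ft_force: [-0.3, -0.0, -2.5]
grip_width: 0.0209
grip_force: 30.0
time: 52.02
position: [0.5103, -0.3221, 0.123]
tool_rot: [-0.0, 1.0, -0.0, 0.0]
ft_force: [0.3, 0.6, -1.8]
grip_width: 0.0211
grip_force: 30.0
t 52.0 go [0.6 0.6 3.7] rolloff -0.03 pos [ 0.5103 -0.3221  0.123 ] w 21.1 F 30.0 ft [ 0.3  0.6 -1.8]
```

```bash

python3 -m creep '[{"translation":[0.5,0.5,1],"roll":0,"gripper":10},{"translation":[0.5,0.5,2],"roll":0,"gripper":10},{"translation":[0.5,0.5,3],"roll":0,"gripper":10},{"translation":[0.5,0.5,3.8],"roll":0,"gripper":10},{"translation":[0.5,0.5,3.8],"roll":0,"gripper":10}]'
python3 -m creep '[{"translation":[0,0,0],"roll":0,"gripper":10},{"translation":[0,0,0],"roll":0,"gripper":10}]'
```

```text
time: 52.43
position: [0.5098, -0.3214, 0.1193]
tool_rot: [-0.0, 1.0, 0.0, -0.0]
ft_force: [-0.0, 0.1, 0.8]
grip_width: 0.0213
grip_force: 30.0
time: 52.6
position: [0.5098, -0.3214, 0.1193]
tool_rot: [-0.0, 1.0, 0.0, -0.0]
ft_force: [0.3, 0.5, 0.3]
grip_width: 0.021
grip_force: 30.0
```

Contact is made on the ledge, as the weight is off the tool. I release and retreat.

```bash

python3 -m creep '[{"translation":[0,0,0],"roll":0,"gripper":26},{"translation":[0,0,0],"roll":0,"gripper":40},{"translation":[0,0,0],"roll":0,"gripper":60},{"translation":[0,0,0],"roll":0,"gripper":60},{"translation":[0,0,0],"roll":0,"gripper":60}]'|tail -2
python3 -m creep '[{"translation":[0,0,-5],"roll":0,"gripper":60},{"translation":[0,0,-20],"roll":0,"gripper":60},{"translation":[0,0,-45],"roll":0,"gripper":60},{"translation":[0,0,-75],"roll":0,"gripper":60},{"translation":[0,20,-100],"roll":0,"gripper":60}]' >/dev/null
python3 -m creep '[{"translation":[0,35,0],"roll":0,"gripper":60},{"translation":[0,70,0],"roll":0,"gripper":60},{"translation":[0,105,0],"roll":0,"gripper":60},{"translation":[0,140,0],"roll":0,"gripper":60},{"translation":[0,175,0],"roll":0,"gripper":60}]' >/dev/null
python3 -m creep '[{"translation":[0,35,0],"roll":0,"gripper":60},{"translation":[0,70,0],"roll":0,"gripper":60},{"translation":[0,70,0],"roll":0,"gripper":60},{"translation":[0,70,0],"roll":0,"gripper":60},{"translation":[0,70,0],"roll":0,"gripper":60}]' >/dev/null
python3 -c "
from h import *; to([.5097,-.3215,.1193])
a=viewer.camera('top')[200:300,390:470]; b=viewer.camera('side')[280:400,310:450]
a=cv2.resize(a,(400,500),interpolation=cv2.INTER_CUBIC); b=cv2.resize(b,(400,343),interpolation=cv2.INTER_CUBIC); b=cv2.copyMakeBorder(b,0,157,0,0,cv2.BORDER_CONSTANT)
cv2.imwrite('pics/both8.png',np.hstack([a,b]))
for z in (.018,.074,.11): print(z,((proj('top',[.5097,-.3213,z])-[390,200]+.5)*5).round(0),((proj('side',[.5097,-.3213,z])-[310,280]+.5)*400/140).round(0))"
```

```text
grip_width: 0.0447
grip_force: 0.0
t 54.3 go [   1.  -264.4  100.6] rolloff -0.08 pos [ 0.5102 -0.057   0.2196] w 60.1 F 0.0 ft [ 0.6 -0.2 -0.1]
0.018 [[184. 232.]] [[216. 229.]]
0.074 [[216. 231.]] [[226. 174.]]
0.11 [[238. 231.]] [[232. 136.]]
```

View pics/both8.png

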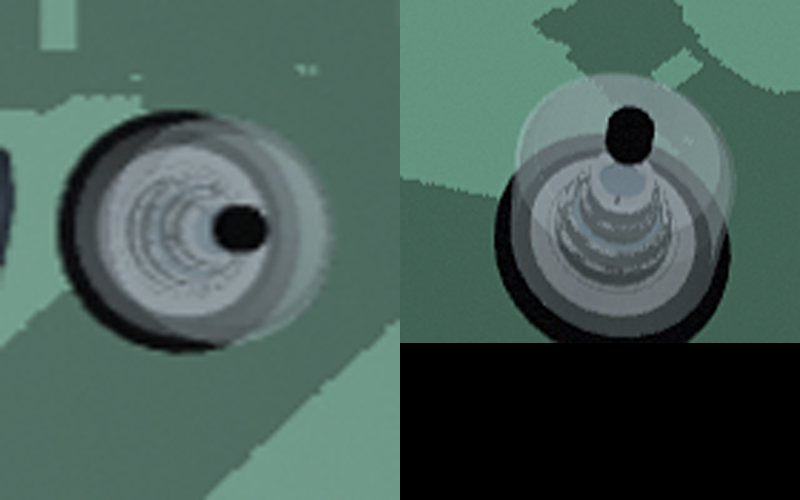

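The knob is at (240,230) against a predicted (238,231), and the stack is intact under the cover, which stands flat on the ledge. I hand in.

```bash
python3 -c "
from rig import hand_in; print(hand_in())"
```

```text
the job is handed in; nothing more can be done
None
```

The job is handed in, with no verdict returned: the 64, 57, 43 and 36 mm cells (no 50 mm cell was out) and the ring are stacked centred on the plate, and the cover stands back on the ledge over them.

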